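# Two-pass contact test of panel modules

## Task

Test the grey modules: stand all of them side by side with their green faces flush against the copper bar and turn the tester's dial to the green mark; then turn every module so that its orange face is flush against the bar and turn the dial up to the orange mark. Then turn the dial back to zero and stand all the modules upright in the blue tray. Never turn the dial as far as the red mark, and leave the other things on the bench alone.

Things in the scene. Friction and masses are not known exactly. Their poses are not given: they have to be found in the camera images.
- module_a: Grey module, 46 x 46 mm, 50 mm tall, about 0.16 kg, standing on the table at any yaw. Origin: centre of its underside, z up. Its +x side is the green contact face, its +y side the orange one (each with a strip of its colour along that edge of the top); other sides bare. May be absent (two or three are present).
- module_a_green (a point): Centre of this module's green face, 23 mm from its axis along its +x, 25 mm above its underside; axes as the module's.
- module_a_orange (a point): Centre of this module's orange face, 23 mm from its axis along its +y, 25 mm above its underside; axes as the module's.
- module_b: Grey module, 46 x 46 mm, 50 mm tall, about 0.16 kg, standing on the table at any yaw. Origin: centre of its underside, z up. Its +x side is the green contact face, its +y side the orange one (each with a strip of its colour along that edge of the top); other sides bare. May be absent (two or three are present).
- module_b_green (a point): Centre of this module's green face, 23 mm from its axis along its +x, 25 mm above its underside; axes as the module's.
- module_b_orange (a point): Centre of this module's orange face, 23 mm from its axis along its +y, 25 mm above its underside; axes as the module's.
- module_c: Grey module, 46 x 46 mm, 50 mm tall, about 0.16 kg, standing on the table at any yaw. Origin: centre of its underside, z up. Its +x side is the green contact face, its +y side the orange one (each with a strip of its colour along that edge of the top); other sides bare. May be absent (two or three are present).
- module_c_green (a point): Centre of this module's green face, 23 mm from its axis along its +x, 25 mm above its underside; axes as the module's.
- module_c_orange (a point): Centre of this module's orange face, 23 mm from its axis along its +y, 25 mm above its underside; axes as the module's.
- contact_bar: Fixed copper bar, 300 mm long (y), 12 mm high and thick; behind it a 6 mm high foot strip to 42 mm behind the contact face. Origin: middle of the contact face, at table level; x points into the bar, away from the robot (within 0.15 rad of world x); z up. Up to three modules stand on the table before it, on the robot's side. Fingers may pass over it.
- tray: Blue tray fixed to the table, 250 mm long (x), 90 mm wide (y), walls 4 mm thick and 16 mm high, inner floor 4 mm above the table. Origin: centre of its underside, z up. Three modules fit in a row along x.
- dial (a joint): Tester dial, rad: 0 at the zero mark (end stop), growing clockwise seen from above to the end stop at 3.6. Thin tick every 0.3 rad; broad marks: black 0 (zero), green 1.2, orange 2.4, red 3.0. Friction about 0.05 N m, no spring: stays where it is left.
- dial_grip (a point): Dial axis (vertical) at grip height. Black knob on a grey tester box (150 x 170 mm, top 60 mm high): an upright grip bar 54 mm long, 16 mm thick, from 20 mm below to 9 mm above this point, on a skirt of 30 mm radius, its top 21 mm below. Site x runs along the grip bar to its white pointer and turns with the dial; z up. The marks lie on a white disc around it.
- tape_roll: Bystander, not to be moved. Yellow tape roll, 60 mm across, 18 mm high, lying flat. Origin: its underside, centre.
- screwdriver: Bystander, not to be moved. Screwdriver 200 mm long with red handle, lying behind the bar. Origin: its underside, centre.
- squeeze_bottle: Bystander, not to be moved. White squeeze bottle, 160 mm tall. Origin: its underside, centre.
- spare_connector: Bystander, not to be moved. Small white connector, 45 x 22 x 18 mm. Origin: its underside, centre.
- cable_tube_coil: Bystander, not to be moved. Coil of green tube, 130 mm across, 20 mm high. Origin: its underside, centre.
Not all that is in view belongs to the job. Leave any yellow look-alike of the module_c alone.

How it is judged (in metres and radians):
On the way, in this order (a step that is already met when the one before it is completed fails the run):
1. every module stands with its green face flush against the bar while the dial is on the green mark (x of module_a_green in the frame of contact_bar between -0.004 and 0.004 m and y of module_a_green in the frame of contact_bar between -0.145 and 0.145 m and angle between the x axis of each of module_a, module_b, module_c and the x axis of contact_bar, either way round below 0.07 rad and height (world z) of each of module_a, module_b, module_c below 0.006 m and angle between each of module_a, module_b, module_c's own z axis and vertical below 0.08 rad and x of module_b_green in the frame of contact_bar between -0.004 and 0.004 m and y of module_b_green in the frame of contact_bar between -0.145 and 0.145 m and x of module_c_green in the frame of contact_bar between -0.004 and 0.004 m and y of module_c_green in the frame of contact_bar between -0.145 and 0.145 m and value of joint dial between 1.08 and 1.32 rad), for 0.4 s.
2. every module stands with its orange face flush against the bar while the dial is on the orange mark (x of module_a_orange in the frame of contact_bar between -0.004 and 0.004 m and y of module_a_orange in the frame of contact_bar between -0.145 and 0.145 m and angle between the y axis of each of module_a, module_b, module_c and the x axis of contact_bar, either way round below 0.07 rad and height (world z) of each of module_a, module_b, module_c below 0.006 m and angle between each of module_a, module_b, module_c's own z axis and vertical below 0.08 rad and x of module_b_orange in the frame of contact_bar between -0.004 and 0.004 m and y of module_b_orange in the frame of contact_bar between -0.145 and 0.145 m and x of module_c_orange in the frame of contact_bar between -0.004 and 0.004 m and y of module_c_orange in the frame of contact_bar between -0.145 and 0.145 m and value of joint dial between 2.28 and 2.52 rad), for 0.4 s.
At the end, for the whole second after the job is handed in: Dial within 0.12 rad of zero; every module upright (0.08 rad), at rest, on the tray floor. On the way: all green, then all orange faces within 4 mm of the bar and 0.07 rad of parallel, dial within 0.12 rad of that colour's mark, for 0.4 s (value of joint dial below 0.12 rad and x of module_a in the frame of tray between -0.102 and 0.102 m and y of module_a in the frame of tray between -0.022 and 0.022 m and height (world z) of each of module_a, module_b, module_c below 0.01 m and angle between each of module_a, module_b, module_c's own z axis and vertical below 0.08 rad and linear speed of each of module_a, module_b, module_c below 0.02 m/s and x of module_b in the frame of tray between -0.102 and 0.102 m and y of module_b in the frame of tray between -0.022 and 0.022 m and x of module_c in the frame of tray between -0.102 and 0.102 m and y of module_c in the frame of tray between -0.022 and 0.022 m); the robot touches nothing.
It fails at once if the dial reaches the red mark (value of joint dial above 2.95 rad).
It fails at once if one of the other things on the bench is shifted by more than 4 cm (distance of any of tape_roll, screwdriver, squeeze_bottle, spare_connector, cable_tube_coil from where it was at the start of the episode above 0.04 m).
Of module_a, module_b, module_c only 2 to 3 are there at a start; the rules pass over those that are not, and their reading is None.
At some moment in a run one of module_a, module_b, module_c may be knocked a few centimetres aside while the robot is not near it.
It also fails if it takes over 210 s, if anything falls off the work surface, if the arm or the gripper's body presses on something with over 40 N, if the wrist force passes 120 N, or if a joint passes its speed limit or range.

## Robot

A 6-joint arm with a two-finger parallel gripper is mounted at the origin on the work surface. World frame = base frame: x ahead of the robot, y to its left, z up, the work surface at z = 0. Lengths are in m, angles in degrees, forces in N, time in s.
With the tool pointing down it reaches from about 0.425 to 1.125 m from the base axis. Payload 14.9 kg.
Tool frame: the origin (TCP) lies at the centre of the arm's flange, where the gripper is bolted on; the fingertips stand 191 mm ahead of it and the grasp point (between the pads) lies 172 mm ahead of it; z points along the fingers, y is the line along which they close (so a half turn about z gives the same grasp; the last joint's range is limited). The gripper opens to 91 mm and grips with 3 to 60 N. Pads are 32 mm wide; open, the fingers measure 118 mm over their backs; the gripper's body (76 mm by 178 mm) begins 60 mm behind the grasp point.
Start: joints at [63.81, 21.709, 99.362, -0, 58.929, -1.908], TCP at [0.288, 0.638, 0.405] pointing down, gripper open.
Joint ranges: [-158.91, 158.91], [-42.39, 125.64], [0.06, 152.35], [-60.88, 240.88], [17.5, 164.5], [-176.32, 176.32]. Speed limits (degrees/s): [108.29, 108.29, 136.94, 180, 180, 180].

## Interface

Orientations are given as [roll, pitch, yaw] about the fixed x, y, z axes, in that order (R = Rz(yaw) Ry(pitch) Rx(roll)).
In Python, from bench import arm, vision, order, look_for, silhouettes, pinpoint gives the robot as it stands.
- The arm moves only by the tool apply_moves, never from a script. Its argument "plan" is a list of rows, each an object with "offset": the shift along the tool's x, y, z scaled (see below), a list of three; "rot": the turn, a rotation vector about the tool's x, y, z scaled (see below), a list of three; "jaw": the closure, from -1 (fully open) to 1 (shut). In form: [{"offset": [x, y, z], "rot": [ax, ay, az], "jaw": jaw}, ...]. A call has 1 to 8 rows; each row shifts and turns the commanded pose from where the row before left it, along the tool's axes as they then stand; what a row does not reach is not made up. The controller multiplies each number of a shift by 0.08 m and each number of a turn by 0.5 rad. A row lasts 1/8 s, in which the tool goes at most 62.5 mm and 10.7 degrees, less where a joint would pass 70% of its speed; a pose out of reach is approached as far as the arm can. A call with a number of a shift or a turn outside -1 to 1 is refused whole. A call with a gripper value outside its range is refused whole. The fingers move at their own pace and stop on an object; the grip force is fixed at half the most. Time passes only in rows, so rows that do not move let the fingers close. It gives the time, the measured TCP pose, the force, the opening and the grip force at its end, in the units of the state.
- arm.get_state(): the state, without advancing time (a new reading comes with each control period).
- vision.get_image(name): name is "scene" or "top"; returns a dict with "image" (400x640x3 uint8, red, green, blue), "fovy" (degrees; the focal length in pixels is half the picture's height over the tangent of half this angle, whatever the lens; pixels are square), "cx", "cy" (the principal point, pixels), "camera_from_world" (4x4, takes a point from world to camera coordinates). Camera axes: x right, y down, z forward; pixel columns grow to the right and rows downward; lengths in m; the calibration is good to about 2 mm. A picture is of the moment at which its call begins. There is no depth.
- order.hand_in(): hands the job in; it is judged then, once.
Trained networks look in a picture, given as the dict that the camera call returned (one of the last four; its "shot" number tells which), for a name from the list of things; names that differ only in an ending like _2 or _b are one class to them, and where a whole thing is asked for, a point or a joint stands for the part that bears it (a point fixed in the world has none). Each returns a list of dicts, best first, with "p" (0 to 1); they miss things now and then, are a little off and sometimes report something else, mostly with a low value. They report only what shows in the picture. A call takes as long as a camera call. They do not tell look-alikes from the thing itself.
- look_for(name, picture): "extent" ([centre column, centre row, width, height] in pixels, round what is visible of it).
- silhouettes(name, picture): "mask" (400x640 bool, what is visible of it) and "extent" ([centre column, centre row, width, height] in pixels, round what is visible of it).
- pinpoint(name, picture): "centre" ([column, row] in pixels: a listed point, or the origin of a listed thing).
The state is a dict: "t": time; "q": joint angles; "qvel": joint speeds; "effort": joint torques, N m; "position": TCP position; "eef_rot": TCP orientation; "wrist_force": force on the tool from outside, world axes, zero at the start; "wrist_torque": the same for the moment, N m; "width": opening from 0.0 (shut) to 1.0 (fully open); "grasp_force": force on a finger pad.
Only numpy, scipy, OpenCV 4.12 (cv2) and the standard library are available. Lean on these libraries where they do the work, as an engineer would, in place of code of your own. Each camera call takes 0.05 s, during which the arm holds its last target. There are 200 camera calls.

## Working session

There is one attempt and no reset: what is moved stays moved. The work goes in short steps, Python scripts to look and compute and a tool call to move; the robot and the scene stay as the last step left them, time stands still between calls to the robot, and variables do not carry over. Pictures are saved under pics/ and viewed, at most 14 in all, crops included, and the job is handed in when it is done.

Besides the shell and the picture viewer there is one more tool, called after "Call:" as name([rows], argument=value, ...), one row to a line, values as JSON. apply_moves: Moves the arm, as the interface text tells. Its arguments: {"type":"object","properties":{"plan":{"type":"array","items":{"type":"object","properties":{"offset":{"type":"array","items":{"type":"number","minimum":-1,"maximum":1}},"rot":{"type":"array","items":{"type":"number","minimum":-1,"maximum":1}},"jaw":{"type":"number"}}}}},"required":["plan"]}

```bash
ls; mkdir -p pics; python3 - <<'E'
from bench import arm, vision
import cv2
s=arm.get_state();print(s['t'],s['position'],s['eef_rot'],s['q'],s['width'])
for n in("scene","top"):
    d=vision.get_image(n);print(n,d['fovy'],d['cx'],d['cy'],d['camera_from_world'].tolist() if hasattr(d['camera_from_world'],'tolist') else d['camera_from_world'],d.keys())
    cv2.imwrite(f'pics/{n}0.png',d['image'][:,:,::-1])
E
```

```text
pics
0.0 [0.28779915 0.63790728 0.40412393] [-1.79941075e+02 -4.67166577e-04  1.55718294e+02] [ 6.38091448e+01  2.17370017e+01  9.93936060e+01 -1.74679477e-03
  5.89283002e+01 -1.90824756e+00] 0.9989641749689655
scene 51.18104464007503 321.274397093101 198.7515498263986 [[0.6365475830064843, 0.771232656192626, 0.0027137779329726927, -0.3656165364906195], [0.4479667689946938, -0.3668667094558068, -0.8153125728023107, -0.18684555678846804], [-0.6278000863691063, 0.520200929944512, -0.5790147183274422, 1.36872284409438], [0.0, 0.0, 0.0, 1.0]] dict_keys(['image', 'fovy', 'cx', 'cy', 'camera_from_world', 'shot'])
top 54.976510105189135 322.3521545714105 201.06578623042492 [[-0.08334699545705748, -0.9965150123534904, -0.003332942004221285, 0.04910203501492489], [-0.9692379335424276, 0.08184193048965865, -0.23212006935232923, 0.5868059185775605], [0.23158390818596497, -0.016116096545012244, -0.9726814303262227, 0.8278122567395427], [0.0, 0.0, 0.0, 1.0]] dict_keys(['image', 'fovy', 'cx', 'cy', 'camera_from_world', 'shot'])
```

View pics/scene0.png

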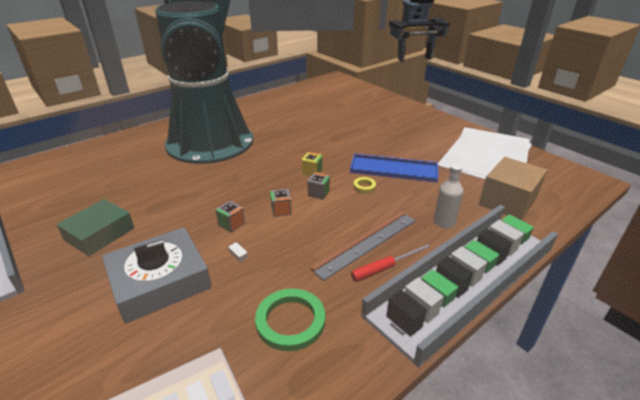

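View pics/top0.png

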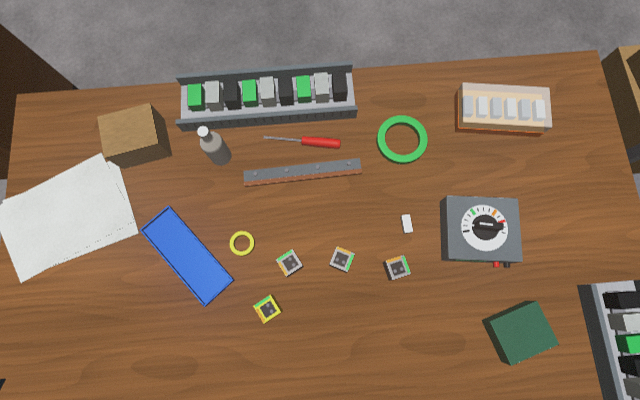

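The scene shows three grey modules in the top view at (289,263), (342,259) and (398,267). The yellow-topped look-alike at (266,308) must be avoided. The bar is at (303,172), the tray at (188,256) and the dial at (485,228). I'll check with a close crop.

```bash
cat > h.py <<'E'
import numpy as np, cv2
from scipy.optimize import minimize
from bench import arm, vision, look_for, silhouettes, pinpoint
def cam(d):
    f=200/np.tan(np.radians(d['fovy']/2)); return f,np.array([d['cx'],d['cy']]),np.array(d['camera_from_world'])
def proj(P,d):
    f,c,T=cam(d); P=np.atleast_2d(P); X=P@T[:3,:3].T+T[:3,3]; return X[:,:2]/X[:,2:]*f+c
def unproj(uv,z,d):
    f,c,T=cam(d); uv=np.atleast_2d(uv); r=np.c_[(uv-c)/f,np.ones(len(uv))]@T[:3,:3]; o=-T[:3,:3].T@T[:3,3]
    return o+r*((z-o[2])/r[:,2:])
def box(x0,x1,y0,y1,z0,z1): return np.array([[x,y,z] for x in(x0,x1) for y in(y0,y1) for z in(z0,z1)],float)
MOD=[box(-.023,.023,-.023,.023,0,.05)]
BAR=[box(0,.012,-.15,.15,0,.012),box(0,.042,-.15,.15,0,.006)]
TRAY=[box(-.125,.125,-.045,.045,0,.016)]
def place(P,p): c,s=np.cos(p[2]),np.sin(p[2]); return P@np.array([[c,s,0],[-s,c,0],[0,0,1]])+[p[0],p[1],0]
S=4
def mask(parts,p,d):
    m=np.zeros((400*S,640*S),np.uint8)
    for B in parts:
        q=cv2.convexHull(((proj(place(B,p),d)+.5)*S).astype(np.float32)); cv2.fillConvexPoly(m,np.round(q).astype(np.int32),1)
    return cv2.resize(m.astype(np.float32),(640,400),interpolation=cv2.INTER_AREA)
def fit(parts,p0,obs,step=(.006,.006,.1)):
    c=lambda p:sum(np.abs(mask(parts,p,d)-m).sum()/m.sum() for d,m in obs)
    p0=np.array(p0,float); sim=np.vstack([p0]+[p0+np.eye(3)[i]*step[i] for i in range(3)])
    r=minimize(c,p0,method='Nelder-Mead',options=dict(initial_simplex=sim,xatol=1e-4,fatol=1e-4,maxiter=150)); return r.x,r.fun
def colors(img):
    h=cv2.cvtColor(np.ascontiguousarray(img),cv2.COLOR_RGB2HSV); H,s,v=[h[...,i].astype(int) for i in range(3)]
    return dict(green=(H>45)&(H<85)&(s>90)&(v>60), orange=(H>4)&(H<20)&(s>140)&(v>100))
E
python3 - <<'E'
from h import *
top=vision.get_image('top'); sc=vision.get_image('scene')
for n in('module_a','contact_bar','tray','dial_grip','squeeze_bottle','spare_connector','tape_roll','screwdriver','cable_tube_coil'):
    for d,nm in((top,'top'),(sc,'sc')):
        r=look_for(n,d)[:5]; print(n,nm,[(round(x['p'],2),np.round(x['extent']).tolist()) for x in r if x['p']>.2])
for n in('dial_grip','module_a_green','module_a_orange','squeeze_bottle','spare_connector'):
    for d,nm in((top,'top'),(sc,'sc')):
        z={'dial_grip':.1,'module_a_green':.025,'module_a_orange':.025}.get(n,0)
        print(n,nm,[(round(x['p'],2),np.round(x['centre'],1).tolist(),np.round(unproj(x['centre'],z,d)[0],3).tolist()) for x in pinpoint(n,d) if x['p']>.2])
a=cv2.resize(top['image'][240:325,240:420],None,fx=4.4,fy=4.4,interpolation=cv2.INTER_CUBIC)[:374,:792]
b=cv2.resize(top['image'][190:268,435:530],None,fx=4.2,fy=4.2,interpolation=cv2.INTER_CUBIC)
b=cv2.resize(b,(280,230));c=cv2.resize(sc['image'][225:320,95:215],(280,226),interpolation=cv2.INTER_CUBIC)
im=np.zeros((600,800,3),np.uint8);im[:a.shape[0],:a.shape[1]]=a;im[374:600,0:280]=b[:226];im[374:600,300:580]=c
cv2.imwrite('pics/crop1.png',im[:,:,::-1])
E
```

```text
module_a top [(0.94, [398.0, 268.0, 27.0, 26.0]), (0.63, [342.0, 261.0, 22.0, 27.0]), (0.58, [290.0, 264.0, 26.0, 25.0])]
module_a sc [(0.9, [231.0, 215.0, 31.0, 33.0]), (0.76, [310.0, 164.0, 23.0, 27.0]), (0.68, [320.0, 185.0, 20.0, 28.0]), (0.57, [281.0, 206.0, 20.0, 27.0])]
contact_bar top [(0.75, [304.0, 172.0, 117.0, 29.0])]
contact_bar sc [(0.75, [361.0, 246.0, 101.0, 71.0])]
tray top [(0.75, [189.0, 257.0, 92.0, 96.0])]
tray sc [(0.72, [393.0, 167.0, 90.0, 28.0])]
dial_grip top [(0.87, [488.0, 228.0, 32.0, 30.0]), (0.67, [408.0, 225.0, 10.0, 20.0])]
dial_grip sc [(0.61, [153.0, 254.0, 38.0, 31.0])]
squeeze_bottle top [(0.91, [213.0, 144.0, 34.0, 38.0])]
squeeze_bottle sc [(0.6, [448.0, 196.0, 31.0, 66.0])]
spare_connector top [(0.53, [408.0, 224.0, 7.0, 15.0]), (0.21, [188.0, 257.0, 93.0, 98.0])]
spare_connector sc [(0.74, [236.0, 251.0, 20.0, 20.0])]
tape_roll top [(0.85, [241.0, 243.0, 24.0, 25.0])]
tape_roll sc [(0.67, [366.0, 186.0, 22.0, 17.0])]
screwdriver top [(0.91, [306.0, 142.0, 66.0, 12.0])]
screwdriver sc [(0.72, [390.0, 265.0, 83.0, 40.0]), (0.53, [321.0, 185.0, 2
[... 268 characters left out ...]
, 0.025]), (0.47, [406.7, 262.1], [0.435, -0.187, 0.025])]
module_a_green sc [(0.76, [272.3, 202.2], [0.441, -0.05, 0.025])]
module_a_orange top [(0.6, [343.5, 249.7], [0.477, -0.041, 0.025]), (0.39, [405.8, 264.6], [0.429, -0.184, 0.025])]
module_a_orange sc [(0.88, [279.8, 209.3], [0.478, -0.052, 0.025])]
squeeze_bottle top [(0.75, [221.5, 153.0], [0.755, 0.249, 0.0]), (0.49, [392.3, 268.7], [0.424, -0.156, 0.0]), (0.39, [186.7, 259.2], [0.488, 0.34, 0.0]), (0.3, [303.8, 179.9], [0.665, 0.041, 0.0])]
squeeze_bottle sc [(0.74, [444.4, 220.7], [0.746, 0.253, 0.0])]
spare_connector top [(0.7, [408.4, 222.7], [0.532, -0.21, 0.0])]
spare_connector sc [(0.5, [238.1, 254.9], [0.53, -0.203, 0.0])]
```

View pics/crop1.png

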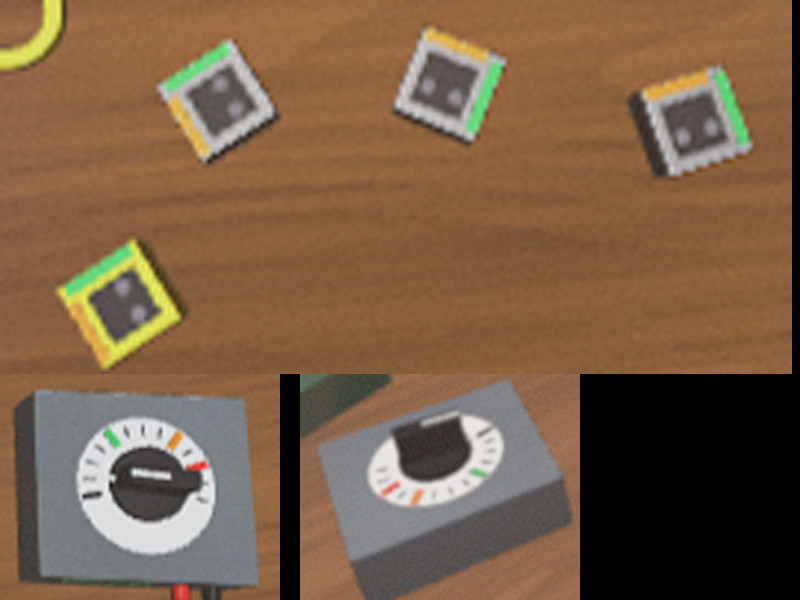

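The crop confirms the choice. The three grey-rimmed modules have green and orange strips, and the yellow one is the look-alike. The dial pointer faces its black zero mark, to the left in the top view. Next I fit the poses.

```bash
cat >> h.py <<'E'
def modules(top,sc,guess,r=.04):
    """find grey modules near guess list; returns fitted poses (yaw of +x=green)"""
    st=silhouettes('module_a',top); ss=silhouettes('module_a',sc); out=[]
    for g in guess:
        P=np.array([[g[0],g[1],.025]]); obs=[]
        for d,s in((top,st),(sc,ss)):
            u=proj(P,d)[0]; k=[x for x in s if np.hypot(*(np.array(x['extent'][:2])-u))<r*450]
            if k:
                b=min(k,key=lambda x:np.hypot(*(np.array(x['extent'][:2])-u))); obs.append((d,b['mask'].astype(np.float32)))
        if not obs: out.append(None); continue
        d,m=obs[0]; c=unproj(np.argwhere(m>0)[:,::-1].mean(0),.03,d)[0]
        best=min((fit(MOD,[c[0],c[1],y],obs,(.006,.006,.2)) for y in np.radians([0,30,60])),key=lambda z:z[1])
        p=best[0]; C=colors(top['image']); v={}
        loc=lambda q:np.array([[np.cos(p[2]+q)*.021+p[0],np.sin(p[2]+q)*.021+p[1],.05]])
        ang=[p[2]+k*np.pi/2 for k in range(4)]; sc_=[]
        for a in ang: # strip colour scores on top face
            t=np.linspace(-.019,.019,15); s=0
            for nm,da in(('green',0),('orange',np.pi/2)):
                a2=a+da; e=np.array([np.cos(a2),np.sin(a2)]); n=np.array([-e[1],e[0]])
                pts=np.c_[p[:2]+.0205*e+t[:,None]*n,np.full(15,.05)]; uv=np.round(proj(pts,top)).astype(int)
                s+=C[nm][uv[:,1],uv[:,0]].mean()
            sc_.append(s)
        k=int(np.argmax(sc_)); yaw=(ang[k]+np.pi)%(2*np.pi)-np.pi
        out.append((round(p[0],4),round(p[1],4),round(np.degrees(yaw),1),round(best[1],3),len(obs),round(sc_[k],2)))
    return out
E
python3 - <<'E'
from h import *
top=vision.get_image('top'); sc=vision.get_image('scene')
G=[unproj(u,.05,top)[0] for u in((289,263),(342,259),(398,267))]
for m in modules(top,sc,G): print('mod',m)
for nm,B,g in(('contact_bar',BAR,[.69,.04,-.05]),('tray',TRAY,[.48,.34,0])):
    o={}
    for d,k in((top,'top'),(sc,'sc')):
        s=silhouettes(nm,d)[0]; o[k]=(d,s['mask'].astype(np.float32))
    if nm=='tray':
        r=cv2.minAreaRect(np.argwhere(o['top'][1]>0)[:,::-1].astype(np.float32)); c=unproj(cv2.boxPoints(r),.01,top)[:,:2]
        e=max((c[1]-c[0],c[2]-c[1]),key=np.linalg.norm); g=[*c.mean(0),np.arctan2(e[1],e[0])]
    for ks in(('top',),('sc',),('top','sc')):
        p,f=fit(B,g,[o[k] for k in ks]); print(nm,ks,np.round(p[:2],4),round(np.degrees(p[2]),2),round(f,3))
# dial marks
img=top['image']; h=cv2.cvtColor(np.ascontiguousarray(img),cv2.COLOR_RGB2HSV).astype(int)
sub=(slice(195,260),slice(455,515)); w=(h[...,1]<50)&(h[...,2]>170); M=np.zeros(w.shape,bool); M[sub]=w[sub]
pts=np.argwhere(M)[:,::-1].astype(np.float32)
hull=cv2.convexHull(pts); el=cv2.fitEllipse(hull); print('disc ellipse',el)
c=unproj(el[0],.062,top)[0]; print('disc centre',c)
for d,k in((sc,'sc'),):
    hh=cv2.cvtColor(np.ascontiguousarray(d['image']),cv2.COLOR_RGB2HSV).astype(int); w2=np.zeros((400,640),bool); s2=(slice(235,285),slice(115,190)); w2[s2]=((hh[...,1]<50)&(hh[...,2]>170))[s2]
    e2=cv2.fitEllipse(cv2.convexHull(np.argwhere(w2)[:,::-1].astype(np.float32))); print('sc',e2,unproj(e2[0],.062,d)[0])
for nm,(a,b) in dict(green=(45,85),orange=(8,22),red=(-1,7)).items():
    m=np.zeros(w.shape,bool); t=(h[...,0]>a)&(h[...,0]<b)&(h[...,1]>110)&(h[...,2]>120); m[sub]=t[sub]
    q=np.argwhere(m)[:,::-1]; 
    if len(q): P=unproj(q.mean(0),.062,top)[0]; print(nm,len(q),q.mean(0),np.degrees(np.arctan2(P[1]-c[1],P[0]-c[0])),np.hypot(*(P-c)[:2]))
E
```

```text
mod (np.float64(0.4552), np.float64(0.0892), np.float64(28.0), np.float64(0.151), 2, np.float64(0.93))
mod (np.float64(0.4542), np.float64(-0.0341), np.float64(-117.0), np.float64(0.151), 2, np.float64(0.73))
mod (np.float64(0.4245), np.float64(-0.1591), np.float64(-79.4), np.float64(0.168), 2, np.float64(1.4))
contact_bar ('top',) [0.663  0.0431] 1.6 0.047
contact_bar ('sc',) [0.6635 0.0432] 1.91 0.052
contact_bar ('top', 'sc') [0.6629 0.0427] 1.97 0.105
tray ('top',) [0.4989 0.3377] -141.1 0.03
tray ('sc',) [0.4983 0.3382] -140.46 0.091
tray ('top', 'sc') [0.4992 0.3379] -141.48 0.126
disc ellipse ((484.1015625, 227.54286193847656), (44.107479095458984, 48.58638000488281), 130.76907348632812)
disc centre [ 0.49640745 -0.36759107  0.062     ]
sc ((152.74827575683594, 261.0211181640625), (35.53018569946289, 60.12431335449219), 71.20335388183594) [ 0.50063935 -0.37125136  0.062     ]
green 14 [472.21428571 211.21428571] 27.058943534896816 0.04540399083061761
orange 104 [492.91346154 198.00961538] -26.19614817897294 0.07549618574321254
red 15 [501.26666667 221.06666667] -74.58444753252836 0.04395136908425001
```

```bash
cat > pl.py <<'E'
import json,sys,math
import numpy as np
from bench import arm
def plan(way,start=None,tmax=.045,rmax=9.9):
    """way: (x,y,z of grasp point,yaw deg,jaw,[extra hold rows]); prints calls of up to 8 rows"""
    s=arm.get_state(); P=np.array(s['position'],float); P[2]-=.172; yaw=s['eef_rot'][2]
    if start: P=np.array(start[:3],float); yaw=start[3]
    rows=[]
    for w in way:
        T=np.array(w[:3],float); dy=(w[3]-yaw+180)%360-180; D=T-P
        n=max(math.ceil(np.linalg.norm(D)/tmax-.02),math.ceil(abs(dy)/rmax-.02),0); n=0 if np.linalg.norm(D)<3e-4 and abs(dy)<.05 else n
        for k in range(n):
            a=math.radians(yaw); dx,dyy,dz=(T-P)/(n-k)
            o=[dx*math.cos(a)+dyy*math.sin(a),dx*math.sin(a)-dyy*math.cos(a),-dz]
            r=math.radians(-dy/n)/.5
            o=[round(v/.08,3) for v in o]; r=round(r,3)
            rows.append(dict(offset=o,rot=[0,0,r],jaw=w[4]))
            v=np.array(o)*.08; P=P+[v[0]*math.cos(a)+v[1]*math.sin(a),v[0]*math.sin(a)-v[1]*math.cos(a),-v[2]]; yaw-=math.degrees(r*.5)
        for _ in range(w[5] if len(w)>5 else 0): rows.append(dict(offset=[0,0,0],rot=[0,0,0],jaw=w[4]))
    print('t',round(s['t'],2),'at',np.round(s['position'],4),np.round(s['eef_rot'],2),'q6',round(s['q'][5],1),'rows',len(rows))
    for i in range(0,len(rows),8): print(json.dumps(rows[i:i+8]).replace(' ',''))
E
python3 - <<'E'
from h import *; from pl import plan
top=vision.get_image('top'); sc=vision.get_image('scene')
# pointer/grip height triangulation
def ray(uv,d):
    a=unproj(uv,0,d)[0]; b=unproj(uv,.2,d)[0]; return a,(b-a)/np.linalg.norm(b-a)
def tri(u,v):
    a,e=ray(u,top); b,g=ray(v,sc); A=np.c_[e,-g]; s=np.linalg.lstsq(A,b-a,rcond=None)[0]; return (a+s[0]*e+b+s[1]*g)/2,np.linalg.norm(a+s[0]*e-b-s[1]*g)
W=[]
for d,sub,k in((top,(slice(218,232),slice(474,497)),'t'),(sc,(slice(238,252),slice(140,166)),'s')):
    h=cv2.cvtColor(np.ascontiguousarray(d['image']),cv2.COLOR_RGB2GRAY).astype(int)[sub]
    print(h.tolist() if 0 else '')
    n,l,st,ce=cv2.connectedComponentsWithStats((h>120).astype(np.uint8)); o=np.array([sub[1].start,sub[0].start])
    for i in range(1,n): print(k,st[i],np.round(ce[i]+o,1)); 
print(tri((489.8,219.5),(147.7,246.6)))
for z in(.1,.11): 
    a,b=unproj([(479.1,223.2),(493.4,224.9)],z,top); print(a,b,np.degrees(np.arctan2((a-b)[1],(a-b)[0])))
plan([(.4552,.0892,.12,208,-1),(.4552,.0892,.036,208,-1)])
E
```

```text
t [0 0 1 1 1] [474. 218.]
t [20  0  3  3  6] [495.3 218.7]
t [ 6  4 13  4 37] [486.  223.5]

s [  0   0  26  12 145] [154.1 241.7]
(array([ 0.50641942, -0.36959086,  0.10263289]), np.float64(0.00768294383252541))
[ 0.5019828  -0.34181774  0.1       ] [ 0.49555331 -0.37265525  0.1       ] 78.2228083383657
[ 0.50054686 -0.33758679  0.11      ] [ 0.49419378 -0.36805788  0.11      ] 78.22280833836564
t 2.1 at [0.2879 0.6381 0.4047] [180.    -0.   155.72] q6 -1.9 rows 15
[{"offset":[-0.364,-0.415,0.108],"rot":[0,0,-0.14],"jaw":-1},{"offset":[-0.334,-0.439,0.108],"rot":[0,0,-0.14],"jaw":-1},{"offset":[-0.302,-0.462,0.108],"rot":[0,0,-0.14],"jaw":-1},{"offset":[-0.269,-0.482,0.109],"rot":[0,0,-0.14],"jaw":-1},{"offset":[-0.235,-0.499,0.108],"rot":[0,0,-0.14],"jaw":-1},{"offset":[-0.199,-0.514,0.109],"rot":[0,0,-0.14],"jaw":-1},{"offset":[-0.163,-0.527,0.108],"rot":[0,0,-0.14],"jaw":-1},{"offset":[-0.126,-0.537,0.109],"rot":[0,0,-0.14],"jaw":-1}]
[{"offset":[-0.088,-0.545,0.108],"rot":[0,0,-0.14],"jaw":-1},{"offset":[-0.049,-0.55,0.109],"rot":[0,0,-0.14],"jaw":-1},{"offset":[-0.011,-0.552,0.108],"rot":[0,0,-0.14],"jaw":-1},{"offset":[0.028,-0.551,0.109],"rot":[0,0,-0.14],"jaw":-1},{"offset":[0.066,-0.547,0.108],"rot":[0,0,-0.14],"jaw":-1},{"offset":[0.0,-0.0,0.525],"rot":[0,0,-0.003],"jaw":-1},{"offset":[0.0,-0.0,0.525],"rot":[0,0,-0.003],"jaw":-1}]
```

Call:
apply_moves([
  {"offset": [-0.364, -0.415, 0.108], "rot": [0, 0, -0.14], "jaw": -1},
  {"offset": [-0.334, -0.439, 0.108], "rot": [0, 0, -0.14], "jaw": -1},
  {"offset": [-0.302, -0.462, 0.108], "rot": [0, 0, -0.14], "jaw": -1},
  {"offset": [-0.269, -0.482, 0.109], "rot": [0, 0, -0.14], "jaw": -1},
  {"offset": [-0.235, -0.499, 0.108], "rot": [0, 0, -0.14], "jaw": -1},
  {"offset": [-0.199, -0.514, 0.109], "rot": [0, 0, -0.14], "jaw": -1},
  {"offset": [-0.163, -0.527, 0.108], "rot": [0, 0, -0.14], "jaw": -1},
  {"offset": [-0.126, -0.537, 0.109], "rot": [0, 0, -0.14], "jaw": -1},
])

```text
t: 3.1
position: [0.3911, 0.2991, 0.3353]
eef_rot: [180.0, 0.0, -172.1]
wrist_force: [0.2, -0.5, -0.2]
width: 0.996
grasp_force: 0.0
```

Call:
apply_moves([
  {"offset": [-0.088, -0.545, 0.108], "rot": [0, 0, -0.14], "jaw": -1},
  {"offset": [-0.049, -0.55, 0.109], "rot": [0, 0, -0.14], "jaw": -1},
  {"offset": [-0.011, -0.552, 0.108], "rot": [0, 0, -0.14], "jaw": -1},
  {"offset": [0.028, -0.551, 0.109], "rot": [0, 0, -0.14], "jaw": -1},
  {"offset": [0.066, -0.547, 0.108], "rot": [0, 0, -0.14], "jaw": -1},
  {"offset": [0, 0, 0], "rot": [0, 0, 0], "jaw": -1},
  {"offset": [0, 0, 0], "rot": [0, 0, 0], "jaw": -1},
])

```text
t: 3.98
position: [0.4552, 0.0894, 0.2921]
eef_rot: [180.0, 0.0, -152.2]
wrist_force: [0.4, -0.1, -0.2]
width: 0.999
grasp_force: 0.0
```

```bash
python3 - <<'E'
import re
s=open('pl.py').read()
s=s.replace("o=[round(v/.08,3) for v in o]; r=round(r,3)","nd=3 if k==n-1 else 2; r=math.radians(-((w[3]-yaw+180)%360-180)/(n-k))/.5; o=[round(v/.08,nd)+0 for v in o]; r=round(r,nd)+0").replace("tmax=.045","tmax=.056")
open('pl.py','w').write(s)
from pl import plan
# after grip at (.4552,.0892,.036,208): lift, carry to in front of slot +.092
c,sn=0.9995,0.0314
import numpy as np
bar=np.array([.663,.0430]); ex=np.array([c,sn]); ey=np.array([-sn,c])
pre=bar+.092*ey-.033*ex; fin=bar+.092*ey-.021*ex
print(pre,fin)
plan([(.4552,.0892,.036,208,-1,1),(.4552,.0892,.036,208,.6,4),(.4552,.0892,.070,208,.6),(*pre,.070,181.8,.6),(*pre,.037,181.8,.6,2)])
E
```

```text
[0.6271277 0.1339178] [0.6391217 0.1342946]
t 3.98 at [0.4552 0.0894 0.2921] [ 1.8000e+02  1.0000e-02 -1.5221e+02] q6 -109.6 rows 15
[{"offset":[0.0,0.0,0.53],"rot":[0,0,0.0],"jaw":-1},{"offset":[0.001,-0.002,0.522],"rot":[0,0,-0.007],"jaw":-1},{"offset":[0,0,0],"rot":[0,0,0],"jaw":-1},{"offset":[0,0,0],"rot":[0,0,0],"jaw":0.6},{"offset":[0,0,0],"rot":[0,0,0],"jaw":0.6},{"offset":[0,0,0],"rot":[0,0,0],"jaw":0.6},{"offset":[0,0,0],"rot":[0,0,0],"jaw":0.6},{"offset":[0.0,0.0,-0.425],"rot":[0,0,0.0],"jaw":0.6}]
[{"offset":[-0.54,-0.13,0.0],"rot":[0,0,0.23],"jaw":0.6},{"offset":[-0.55,-0.07,0.0],"rot":[0,0,0.23],"jaw":0.6},{"offset":[-0.56,0.0,0.0],"rot":[0,0,0.23],"jaw":0.6},{"offset":[-0.547,0.064,0.0],"rot":[0,0,0.224],"jaw":0.6},{"offset":[0.001,0.0,0.412],"rot":[0,0,0.0],"jaw":0.6},{"offset":[0,0,0],"rot":[0,0,0],"jaw":0.6},{"offset":[0,0,0],"rot":[0,0,0],"jaw":0.6}]
```

Call:
apply_moves([
  {"offset": [0, 0, 0.53], "rot": [0, 0, 0], "jaw": -1},
  {"offset": [0, 0, 0.52], "rot": [0, 0, 0], "jaw": -1},
  {"offset": [0, 0, 0], "rot": [0, 0, 0], "jaw": -1},
  {"offset": [0, 0, 0], "rot": [0, 0, 0], "jaw": 0.6},
  {"offset": [0, 0, 0], "rot": [0, 0, 0], "jaw": 0.6},
  {"offset": [0, 0, 0], "rot": [0, 0, 0], "jaw": 0.6},
  {"offset": [0, 0, 0], "rot": [0, 0, 0], "jaw": 0.6},
  {"offset": [0, 0, 0], "rot": [0, 0, 0], "jaw": 0.6},
])

```text
t: 4.97
position: [0.4553, 0.0892, 0.2083]
eef_rot: [-180.0, 0.0, -152.1]
wrist_force: [-2.8, 0.4, 8.6]
width: 0.503
grasp_force: 30.0
```

Call:
apply_moves([
  {"offset": [0, 0, -0.42], "rot": [0, 0, 0], "jaw": 0.6},
  {"offset": [0, 0, 0], "rot": [0, 0, 0], "jaw": 0.6},
])

```text
t: 5.22
position: [0.4558, 0.0893, 0.2431]
eef_rot: [-179.9, 0.2, -152.1]
wrist_force: [-0.0, -0.1, -2.3]
width: 0.503
grasp_force: 30.0
```

Call:
apply_moves([
  {"offset": [-0.54, -0.13, 0], "rot": [0, 0, 0.23], "jaw": 0.6},
  {"offset": [-0.55, -0.07, 0], "rot": [0, 0, 0.23], "jaw": 0.6},
  {"offset": [-0.56, 0, 0], "rot": [0, 0, 0.23], "jaw": 0.6},
  {"offset": [-0.547, 0.064, 0], "rot": [0, 0, 0.224], "jaw": 0.6},
  {"offset": [0, 0, 0.412], "rot": [0, 0, 0], "jaw": 0.6},
  {"offset": [0, 0, 0], "rot": [0, 0, 0], "jaw": 0.6},
])

```text
t: 5.98
position: [0.6272, 0.1336, 0.2062]
eef_rot: [-180.0, -0.1, -178.3]
wrist_force: [-0.5, 0.1, -2.6]
width: 0.507
grasp_force: 30.0
```

Call:
apply_moves([
  {"offset": [-0.05, 0, 0], "rot": [0, 0, 0], "jaw": 0.6},
  {"offset": [-0.05, 0, 0], "rot": [0, 0, 0], "jaw": 0.6},
  {"offset": [0, 0, 0], "rot": [0, 0, 0], "jaw": 0.6},
])

```text
t: 6.35
position: [0.6355, 0.1337, 0.209]
eef_rot: [180.0, 0.0, -178.3]
wrist_force: [-0.1, 0.5, -1.6]
width: 0.504
grasp_force: 30.0
```

Call:
apply_moves([
  {"offset": [-0.025, 0, 0], "rot": [0, 0, 0], "jaw": 0.6},
  {"offset": [0, 0, 0], "rot": [0, 0, 0], "jaw": 0.6},
])

```text
t: 6.6
position: [0.6366, 0.1337, 0.2085]
eef_rot: [-180.0, -0.1, -178.3]
wrist_force: [-5.8, -0.4, 1.2]
width: 0.505
grasp_force: 30.0
```

Call:
apply_moves([
  {"offset": [-0.025, 0, 0], "rot": [0, 0, 0], "jaw": 0.6},
  {"offset": [0, 0, 0], "rot": [0, 0, 0], "jaw": 0.6},
])

```text
t: 6.85
position: [0.6375, 0.1338, 0.2079]
eef_rot: [-180.0, -0.4, -178.3]
wrist_force: [-13.6, 0.5, 4.6]
width: 0.507
grasp_force: 30.0
```

Call:
apply_moves([
  {"offset": [-0.025, 0, 0], "rot": [0, 0, 0], "jaw": 0.6},
  {"offset": [0, 0, 0], "rot": [0, 0, 0], "jaw": 0.6},
])

```text
t: 7.1
position: [0.6383, 0.1338, 0.2074]
eef_rot: [-179.9, -0.6, -178.3]
wrist_force: [-23.8, -0.8, 9.4]
width: 0.505
grasp_force: 30.0
```

Call:
apply_moves([
  {"offset": [0.04, 0, 0], "rot": [0, 0, 0], "jaw": 0.6},
  {"offset": [0, 0, 0], "rot": [0, 0, 0], "jaw": -1},
  {"offset": [0, 0, 0], "rot": [0, 0, 0], "jaw": -1},
  {"offset": [0, 0, 0], "rot": [0, 0, 0], "jaw": -1},
  {"offset": [0, 0, -0.5], "rot": [0, 0, 0], "jaw": -1},
  {"offset": [0, 0, -0.5], "rot": [0, 0, 0], "jaw": -1},
])

```text
t: 7.85
position: [0.6381, 0.1338, 0.2894]
eef_rot: [-180.0, -0.0, -178.3]
wrist_force: [0.1, -0.1, 0.1]
width: 0.995
grasp_force: 0.0
```

```bash
python3 - <<'E'
from pl import plan
plan([(.4542,-.0341,.12,63,-1),(.4542,-.0341,.036,63,-1,1),(.4542,-.0341,.036,63,.6,5),(.4542,-.0341,.07,63,.6,1)])
E
```

```text
t 7.85 at [0.6381 0.1338 0.2894] [-1.7999e+02 -3.0000e-02 -1.7833e+02] q6 -81.9 rows 22
[{"offset":[0.2,-0.17,0.0],"rot":[0,0,0.35],"jaw":-1},{"offset":[0.16,-0.2,0.0],"rot":[0,0,0.34],"jaw":-1},{"offset":[0.13,-0.23,0.0],"rot":[0,0,0.35],"jaw":-1},{"offset":[0.09,-0.24,0.0],"rot":[0,0,0.34],"jaw":-1},{"offset":[0.04,-0.26,0.0],"rot":[0,0,0.35],"jaw":-1},{"offset":[0.0,-0.26,0.0],"rot":[0,0,0.34],"jaw":-1},{"offset":[-0.05,-0.25,-0.01],"rot":[0,0,0.35],"jaw":-1},{"offset":[-0.09,-0.24,0.0],"rot":[0,0,0.34],"jaw":-1}]
[{"offset":[-0.13,-0.23,-0.01],"rot":[0,0,0.35],"jaw":-1},{"offset":[-0.16,-0.2,0.0],"rot":[0,0,0.34],"jaw":-1},{"offset":[-0.2,-0.17,-0.01],"rot":[0,0,0.35],"jaw":-1},{"offset":[-0.221,-0.131,-0.002],"rot":[0,0,0.342],"jaw":-1},{"offset":[0.0,0.0,0.52],"rot":[0,0,0.0],"jaw":-1},{"offset":[0.0,0.0,0.53],"rot":[0,0,0.0],"jaw":-1},{"offset":[0,0,0],"rot":[0,0,0],"jaw":-1},{"offset":[0,0,0],"rot":[0,0,0],"jaw":0.6}]
[{"offset":[0,0,0],"rot":[0,0,0],"jaw":0.6},{"offset":[0,0,0],"rot":[0,0,0],"jaw":0.6},{"offset":[0,0,0],"rot":[0,0,0],"jaw":0.6},{"offset":[0,0,0],"rot":[0,0,0],"jaw":0.6},{"offset":[0.0,0.0,-0.425],"rot":[0,0,0.0],"jaw":0.6},{"offset":[0,0,0],"rot":[0,0,0],"jaw":0.6}]
```

Call:
apply_moves([
  {"offset": [0.2, -0.17, 0], "rot": [0, 0, 0.35], "jaw": -1},
  {"offset": [0.16, -0.2, 0], "rot": [0, 0, 0.34], "jaw": -1},
  {"offset": [0.13, -0.23, 0], "rot": [0, 0, 0.35], "jaw": -1},
  {"offset": [0.09, -0.24, 0], "rot": [0, 0, 0.34], "jaw": -1},
  {"offset": [0.04, -0.26, 0], "rot": [0, 0, 0.35], "jaw": -1},
  {"offset": [0, -0.26, 0], "rot": [0, 0, 0.34], "jaw": -1},
  {"offset": [-0.05, -0.25, -0.01], "rot": [0, 0, 0.35], "jaw": -1},
  {"offset": [-0.09, -0.24, 0], "rot": [0, 0, 0.34], "jaw": -1},
])

```text
t: 8.85
position: [0.5157, 0.0211, 0.2897]
eef_rot: [180.0, 0.0, 102.3]
wrist_force: [-0.2, -0.0, -0.5]
width: 1.0
grasp_force: 0.0
```

Call:
apply_moves([
  {"offset": [-0.13, -0.23, -0.01], "rot": [0, 0, 0.35], "jaw": -1},
  {"offset": [-0.16, -0.2, 0], "rot": [0, 0, 0.34], "jaw": -1},
  {"offset": [-0.2, -0.17, -0.01], "rot": [0, 0, 0.35], "jaw": -1},
  {"offset": [-0.221, -0.131, 0], "rot": [0, 0, 0.342], "jaw": -1},
  {"offset": [0, 0, 0], "rot": [0, 0, 0], "jaw": -1},
])

```text
t: 9.48
position: [0.4537, -0.0346, 0.2912]
eef_rot: [180.0, -0.0, 63.0]
wrist_force: [-0.2, -0.9, -0.8]
width: 0.998
grasp_force: 0.0
```

```bash
python3 - <<'E'
from h import *
top=vision.get_image('top'); sc=vision.get_image('scene'); s=arm.get_state(); print(s['position'],s['eef_rot'])
for m in modules(top,sc,[(.4542,-.0341),(.4245,-.1591),(.636,.134)]): print(m and [float(v) for v in m])
b=cv2.resize(top['image'][150:290,250:420],None,fx=4,fy=4,interpolation=cv2.INTER_CUBIC)
cv2.imwrite('pics/c2.png',b[:,:,::-1])
E
```

```text
[ 0.45466867 -0.03399703  0.29133733] [ 1.79954860e+02 -1.79400244e-02  6.31987928e+01]
[0.4537, -0.0343, 62.7, 0.053, 1.0, 0.0]
[0.4232, -0.1603, -74.8, 0.051, 1.0, 0.4]
[0.6356, 0.1357, 6.5, 0.317, 2.0, 0.93]
```

View pics/c2.png

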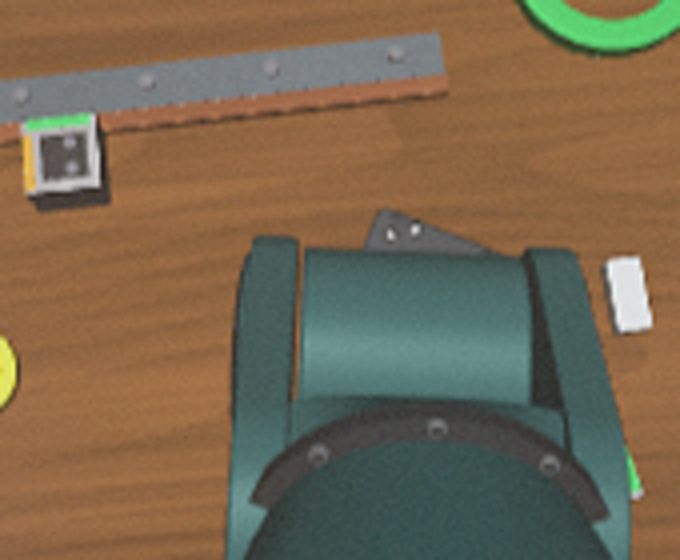

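The crop shows module 1 flush and parallel at the bar, at about (60,155) in the crop. The arm covers module 2, but the scene-only fit confirms its pose.

Call:
apply_moves([
  {"offset": [0, 0, 0.53], "rot": [0, 0, 0], "jaw": -1},
  {"offset": [0, 0, 0.52], "rot": [0, 0, 0], "jaw": -1},
  {"offset": [0, 0, 0], "rot": [0, 0, 0], "jaw": -1},
  {"offset": [0, 0, 0], "rot": [0, 0, 0], "jaw": 0.6},
  {"offset": [0, 0, 0], "rot": [0, 0, 0], "jaw": 0.6},
  {"offset": [0, 0, 0], "rot": [0, 0, 0], "jaw": 0.6},
  {"offset": [0, 0, 0], "rot": [0, 0, 0], "jaw": 0.6},
  {"offset": [0, 0, 0], "rot": [0, 0, 0], "jaw": 0.6},
])

```text
t: 10.68
position: [0.4542, -0.0341, 0.2073]
eef_rot: [180.0, -0.0, 63.0]
wrist_force: [-2.6, 0.7, 10.0]
width: 0.501
grasp_force: 30.0
```

Call:
apply_moves([
  {"offset": [0, 0, -0.42], "rot": [0, 0, 0], "jaw": 0.6},
  {"offset": [0, 0, 0], "rot": [0, 0, 0], "jaw": 0.6},
])

```text
t: 10.92
position: [0.4547, -0.0341, 0.2421]
eef_rot: [179.8, -0.1, 63.0]
wrist_force: [0.5, 0.0, -1.4]
width: 0.506
grasp_force: 30.0
```

```bash
cat > slots.py <<'E'
import numpy as np
c,sn=0.9995,0.0314
bar=np.array([.661,.0430]); ex=np.array([c,sn]); ey=np.array([-sn,c])
def slot(k,back): return bar+.092*k*ey-(.023+back)*ex
E
python3 - <<'E'
from pl import plan; from slots import *
plan([(*slot(0,.012),.07,181.8,.6),(*slot(0,.012),.0365,181.8,.6,1)])
E
```

```text
t 10.93 at [ 0.4547 -0.0341  0.2421] [ 1.7984e+02 -6.0000e-02  6.3020e+01] q6 19.8 rows 14
[{"offset":[0.15,0.12,0.0],"rot":[0,0,-0.35],"jaw":0.6},{"offset":[0.13,0.15,0.0],"rot":[0,0,-0.35],"jaw":0.6},{"offset":[0.1,0.17,0.0],"rot":[0,0,-0.34],"jaw":0.6},{"offset":[0.07,0.18,0.0],"rot":[0,0,-0.35],"jaw":0.6},{"offset":[0.04,0.19,0.0],"rot":[0,0,-0.34],"jaw":0.6},{"offset":[0.0,0.2,0.0],"rot":[0,0,-0.35],"jaw":0.6},{"offset":[-0.03,0.19,0.0],"rot":[0,0,-0.34],"jaw":0.6},{"offset":[-0.06,0.19,0.0],"rot":[0,0,-0.35],"jaw":0.6}]
[{"offset":[-0.09,0.17,0.0],"rot":[0,0,-0.34],"jaw":0.6},{"offset":[-0.12,0.15,0.0],"rot":[0,0,-0.35],"jaw":0.6},{"offset":[-0.15,0.13,0.0],"rot":[0,0,-0.34],"jaw":0.6},{"offset":[-0.163,0.105,0.001],"rot":[0,0,-0.346],"jaw":0.6},{"offset":[0.0,0.0,0.419],"rot":[0,0,0.0],"jaw":0.6},{"offset":[0,0,0],"rot":[0,0,0],"jaw":0.6}]
```

Call:
apply_moves([
  {"offset": [0.15, 0.12, 0], "rot": [0, 0, -0.35], "jaw": 0.6},
  {"offset": [0.13, 0.15, 0], "rot": [0, 0, -0.35], "jaw": 0.6},
  {"offset": [0.1, 0.17, 0], "rot": [0, 0, -0.34], "jaw": 0.6},
  {"offset": [0.07, 0.18, 0], "rot": [0, 0, -0.35], "jaw": 0.6},
  {"offset": [0.04, 0.19, 0], "rot": [0, 0, -0.34], "jaw": 0.6},
  {"offset": [0, 0.2, 0], "rot": [0, 0, -0.35], "jaw": 0.6},
  {"offset": [-0.03, 0.19, 0], "rot": [0, 0, -0.34], "jaw": 0.6},
  {"offset": [-0.06, 0.19, 0], "rot": [0, 0, -0.35], "jaw": 0.6},
])

```text
t: 11.92
position: [0.5687, 0.017, 0.2395]
eef_rot: [-180.0, -0.1, 142.7]
wrist_force: [-0.2, -0.5, -0.9]
width: 0.503
grasp_force: 30.0
```

Call:
apply_moves([
  {"offset": [-0.09, 0.17, 0], "rot": [0, 0, -0.34], "jaw": 0.6},
  {"offset": [-0.12, 0.15, 0], "rot": [0, 0, -0.35], "jaw": 0.6},
  {"offset": [-0.15, 0.13, 0], "rot": [0, 0, -0.34], "jaw": 0.6},
  {"offset": [-0.163, 0.105, 0], "rot": [0, 0, -0.346], "jaw": 0.6},
  {"offset": [0, 0, 0.41], "rot": [0, 0, 0], "jaw": 0.6},
  {"offset": [0, 0, 0], "rot": [0, 0, 0], "jaw": 0.6},
  {"offset": [-0.05, 0, 0], "rot": [0, 0, 0], "jaw": 0.6},
  {"offset": [-0.05, 0, 0], "rot": [0, 0, 0], "jaw": 0.6},
])

```text
t: 12.92
position: [0.6336, 0.0422, 0.2078]
eef_rot: [-180.0, -0.0, -178.2]
wrist_force: [-0.0, -0.3, -1.6]
width: 0.503
grasp_force: 30.0
```

Call:
apply_moves([
  {"offset": [-0.025, 0, 0], "rot": [0, 0, 0], "jaw": 0.6},
  {"offset": [0, 0, 0], "rot": [0, 0, 0], "jaw": 0.6},
])

```text
t: 13.18
position: [0.6356, 0.0422, 0.208]
eef_rot: [-180.0, 0.0, -178.2]
wrist_force: [-0.4, -0.2, -1.3]
width: 0.499
grasp_force: 30.0
```

Call:
apply_moves([
  {"offset": [-0.025, 0, 0], "rot": [0, 0, 0], "jaw": 0.6},
  {"offset": [0, 0, 0], "rot": [0, 0, 0], "jaw": 0.6},
])

```text
t: 13.42
position: [0.6376, 0.0424, 0.208]
eef_rot: [-180.0, 0.0, -178.2]
wrist_force: [0.3, -0.5, -1.4]
width: 0.506
grasp_force: 30.0
```

Call:
apply_moves([
  {"offset": [-0.025, 0, 0], "rot": [0, 0, 0], "jaw": 0.6},
  {"offset": [0, 0, 0], "rot": [0, 0, 0], "jaw": 0.6},
])

```text
t: 13.68
position: [0.6394, 0.0424, 0.2078]
eef_rot: [-180.0, -0.0, -178.2]
wrist_force: [-2.1, 0.4, -1.4]
width: 0.503
grasp_force: 30.0
```

Call:
apply_moves([
  {"offset": [-0.025, 0, 0], "rot": [0, 0, 0], "jaw": 0.6},
  {"offset": [-0.025, 0, 0], "rot": [0, 0, 0], "jaw": 0.6},
  {"offset": [0, 0, 0], "rot": [0, 0, 0], "jaw": 0.6},
])

```text
t: 14.05
position: [0.6411, 0.0425, 0.2067]
eef_rot: [-180.0, -0.5, -178.2]
wrist_force: [-21.1, -0.4, 9.1]
width: 0.503
grasp_force: 30.0
```

Call:
apply_moves([
  {"offset": [0.03, 0, 0], "rot": [0, 0, 0], "jaw": 0.6},
  {"offset": [0, 0, 0], "rot": [0, 0, 0], "jaw": -1},
  {"offset": [0, 0, 0], "rot": [0, 0, 0], "jaw": -1},
  {"offset": [0, 0, 0], "rot": [0, 0, 0], "jaw": -1},
  {"offset": [0, 0, -0.5], "rot": [0, 0, 0], "jaw": -1},
  {"offset": [0, 0, -0.5], "rot": [0, 0, 0], "jaw": -1},
])

```text
t: 14.8
position: [0.6411, 0.0425, 0.2886]
eef_rot: [-180.0, -0.0, -178.2]
wrist_force: [0.8, -0.1, 0.4]
width: 0.99
grasp_force: 0.0
```

```bash
python3 - <<'E'
from h import *
top=vision.get_image('top'); sc=vision.get_image('scene')
m=modules(top,sc,[(.4245,-.1591)])[0]; print(m and [float(v) for v in m])
from pl import plan
plan([(m[0],m[1],.12,(m[2]%180),-1),(m[0],m[1],.036,m[2]%180,-1,1)])
E
```

```text
[0.4246, -0.1615, -81.9, 0.936, 2.0, 0.6]
t 15.0 at [0.6413 0.0425 0.2885] [-1.8000e+02  1.0000e-01 -1.7821e+02] q6 -90.1 rows 12
[{"offset":[0.31,-0.27,0.0],"rot":[0,0,0.32],"jaw":-1},{"offset":[0.26,-0.32,-0.01],"rot":[0,0,0.33],"jaw":-1},{"offset":[0.21,-0.36,0.0],"rot":[0,0,0.32],"jaw":-1},{"offset":[0.15,-0.39,-0.01],"rot":[0,0,0.33],"jaw":-1},{"offset":[0.08,-0.4,0.0],"rot":[0,0,0.32],"jaw":-1},{"offset":[0.01,-0.41,-0.01],"rot":[0,0,0.33],"jaw":-1},{"offset":[-0.05,-0.41,0.0],"rot":[0,0,0.32],"jaw":-1},{"offset":[-0.12,-0.4,-0.01],"rot":[0,0,0.33],"jaw":-1}]
[{"offset":[-0.183,-0.37,-0.003],"rot":[0,0,0.321],"jaw":-1},{"offset":[0.0,0.0,0.52],"rot":[0,0,0.0],"jaw":-1},{"offset":[0.0,0.0,0.53],"rot":[0,0,0.0],"jaw":-1},{"offset":[0,0,0],"rot":[0,0,0],"jaw":-1}]
```

```bash
python3 - <<'E'
from pl import plan
plan([(.424,-.160,.12,102.6,-1,1)])
E
```

```text
t 15.0 at [0.6413 0.0425 0.2885] [-1.8000e+02  1.0000e-01 -1.7821e+02] q6 -90.1 rows 9
[{"offset":[0.35,-0.31,-0.01],"rot":[0,0,0.35],"jaw":-1},{"offset":[0.29,-0.36,0.0],"rot":[0,0,0.34],"jaw":-1},{"offset":[0.23,-0.41,-0.01],"rot":[0,0,0.35],"jaw":-1},{"offset":[0.15,-0.44,0.0],"rot":[0,0,0.34],"jaw":-1},{"offset":[0.07,-0.46,-0.01],"rot":[0,0,0.35],"jaw":-1},{"offset":[0.0,-0.46,0.0],"rot":[0,0,0.34],"jaw":-1},{"offset":[-0.08,-0.45,-0.01],"rot":[0,0,0.35],"jaw":-1},{"offset":[-0.165,-0.435,-0.003],"rot":[0,0,0.344],"jaw":-1}]
[{"offset":[0,0,0],"rot":[0,0,0],"jaw":-1}]
```

Call:
apply_moves([
  {"offset": [0.35, -0.31, -0.01], "rot": [0, 0, 0.35], "jaw": -1},
  {"offset": [0.29, -0.36, 0], "rot": [0, 0, 0.34], "jaw": -1},
  {"offset": [0.23, -0.41, -0.01], "rot": [0, 0, 0.35], "jaw": -1},
  {"offset": [0.15, -0.44, 0], "rot": [0, 0, 0.34], "jaw": -1},
  {"offset": [0.07, -0.46, -0.01], "rot": [0, 0, 0.35], "jaw": -1},
  {"offset": [0, -0.46, 0], "rot": [0, 0, 0.34], "jaw": -1},
  {"offset": [-0.08, -0.45, -0.01], "rot": [0, 0, 0.35], "jaw": -1},
  {"offset": [-0.165, -0.435, 0], "rot": [0, 0, 0.344], "jaw": -1},
])

```text
t: 16.0
position: [0.4226, -0.1605, 0.2901]
eef_rot: [-179.9, -0.0, 102.3]
wrist_force: [0.6, -0.9, -0.8]
width: 0.998
grasp_force: 0.0
```

Call:
apply_moves([
  {"offset": [0, 0, 0], "rot": [0, 0, 0], "jaw": -1},
  {"offset": [0, 0, 0], "rot": [0, 0, 0], "jaw": -1},
])

```text
t: 16.25
position: [0.424, -0.1599, 0.2906]
eef_rot: [-180.0, -0.0, 102.7]
wrist_force: [1.0, 0.8, -0.4]
width: 1.002
grasp_force: 0.0
```

```bash
python3 - <<'E'
from h import *
top=vision.get_image('top'); sc=vision.get_image('scene'); s=arm.get_state(); print(s['position'],s['eef_rot'])
for m in modules(top,sc,[(.4245,-.1591),(.636,.135),(.639,.0425)]): print(m and [float(v) for v in m])
E
```

```text
[ 0.42426696 -0.15958295  0.2907716 ] [-1.79988221e+02 -1.17738032e-02  1.02713257e+02]
[0.4232, -0.16, 14.3, 0.052, 1.0, 0.0]
[0.6373, 0.136, -1.7, 0.214, 2.0, 0.93]
[0.6398, 0.045, 3.2, 0.063, 1.0, 1.07]
```

Call:
apply_moves([
  {"offset": [0, 0, 0.53], "rot": [0, 0, -0.03], "jaw": -1},
  {"offset": [0, 0, 0.52], "rot": [0, 0, 0], "jaw": -1},
  {"offset": [0, 0, 0], "rot": [0, 0, 0], "jaw": -1},
  {"offset": [0, 0, 0], "rot": [0, 0, 0], "jaw": 0.6},
  {"offset": [0, 0, 0], "rot": [0, 0, 0], "jaw": 0.6},
  {"offset": [0, 0, 0], "rot": [0, 0, 0], "jaw": 0.6},
  {"offset": [0, 0, 0], "rot": [0, 0, 0], "jaw": 0.6},
  {"offset": [0, 0, 0], "rot": [0, 0, 0], "jaw": 0.6},
])

```text
t: 17.45
position: [0.4239, -0.16, 0.2073]
eef_rot: [180.0, 0.0, 103.5]
wrist_force: [-1.9, 2.4, 8.5]
width: 0.506
grasp_force: 30.0
```

Call:
apply_moves([
  {"offset": [0, 0, -0.42], "rot": [0, 0, 0], "jaw": 0.6},
  {"offset": [0, 0, 0], "rot": [0, 0, 0], "jaw": 0.6},
])

```text
t: 17.7
position: [0.4243, -0.1602, 0.2421]
eef_rot: [179.9, 0.1, 103.5]
wrist_force: [0.1, 0.9, -0.4]
width: 0.501
grasp_force: 30.0
```

```bash
python3 - <<'E'
from pl import plan; from slots import *
plan([(*slot(-1,.010),.07,181.8,.6),(*slot(-1,.010),.0365,181.8,.6,1)])
E
```

```text
t 17.7 at [ 0.4243 -0.1602  0.2421] [1.7986e+02 1.0000e-01 1.0346e+02] q6 -37.1 rows 10
[{"offset":[0.09,0.35,0.0],"rot":[0,0,-0.34],"jaw":0.6},{"offset":[0.03,0.37,0.0],"rot":[0,0,-0.34],"jaw":0.6},{"offset":[-0.03,0.36,0.0],"rot":[0,0,-0.34],"jaw":0.6},{"offset":[-0.09,0.35,0.0],"rot":[0,0,-0.34],"jaw":0.6},{"offset":[-0.15,0.34,0.0],"rot":[0,0,-0.34],"jaw":0.6},{"offset":[-0.21,0.3,0.0],"rot":[0,0,-0.34],"jaw":0.6},{"offset":[-0.25,0.27,0.0],"rot":[0,0,-0.35],"jaw":0.6},{"offset":[-0.297,0.213,0.002],"rot":[0,0,-0.345],"jaw":0.6}]
[{"offset":[0.0,0.0,0.418],"rot":[0,0,0.0],"jaw":0.6},{"offset":[0,0,0],"rot":[0,0,0],"jaw":0.6}]
```

Call:
apply_moves([
  {"offset": [0.09, 0.35, 0], "rot": [0, 0, -0.34], "jaw": 0.6},
  {"offset": [0.03, 0.37, 0], "rot": [0, 0, -0.34], "jaw": 0.6},
  {"offset": [-0.03, 0.36, 0], "rot": [0, 0, -0.34], "jaw": 0.6},
  {"offset": [-0.09, 0.35, 0], "rot": [0, 0, -0.34], "jaw": 0.6},
  {"offset": [-0.15, 0.34, 0], "rot": [0, 0, -0.34], "jaw": 0.6},
  {"offset": [-0.21, 0.3, 0], "rot": [0, 0, -0.34], "jaw": 0.6},
  {"offset": [-0.25, 0.27, 0], "rot": [0, 0, -0.35], "jaw": 0.6},
  {"offset": [-0.297, 0.213, 0], "rot": [0, 0, -0.345], "jaw": 0.6},
])

```text
t: 18.7
position: [0.6308, -0.0492, 0.2394]
eef_rot: [180.0, -0.1, -177.9]
wrist_force: [-0.1, -0.4, -2.4]
width: 0.502
grasp_force: 30.0
```

Call:
apply_moves([
  {"offset": [0, 0, 0], "rot": [0, 0, 0], "jaw": 0.6},
  {"offset": [0, 0, 0.41], "rot": [0, 0, 0], "jaw": 0.6},
  {"offset": [0, 0, 0], "rot": [0, 0, 0], "jaw": 0.6},
  {"offset": [-0.05, 0, 0], "rot": [0, 0, 0], "jaw": 0.6},
  {"offset": [-0.05, 0, 0], "rot": [0, 0, 0], "jaw": 0.6},
  {"offset": [0, 0, 0], "rot": [0, 0, 0], "jaw": 0.6},
])

```text
t: 19.45
position: [0.6386, -0.0496, 0.2081]
eef_rot: [-180.0, 0.0, -178.2]
wrist_force: [-0.3, 0.1, -0.2]
width: 0.503
grasp_force: 30.0
```

Call:
apply_moves([
  {"offset": [-0.025, 0, 0], "rot": [0, 0, 0], "jaw": 0.6},
  {"offset": [0, 0, 0], "rot": [0, 0, 0], "jaw": 0.6},
])

```text
t: 19.7
position: [0.6404, -0.0494, 0.2079]
eef_rot: [-180.0, 0.0, -178.2]
wrist_force: [0.4, 0.1, -0.8]
width: 0.498
grasp_force: 30.0
```

Call:
apply_moves([
  {"offset": [-0.025, 0, 0], "rot": [0, 0, 0], "jaw": 0.6},
  {"offset": [0, 0, 0], "rot": [0, 0, 0], "jaw": 0.6},
])

```text
t: 19.95
position: [0.6419, -0.0494, 0.2076]
eef_rot: [180.0, -0.1, -178.2]
wrist_force: [-5.9, -1.1, 1.3]
width: 0.501
grasp_force: 30.0
```

Call:
apply_moves([
  {"offset": [-0.025, 0, 0], "rot": [0, 0, 0], "jaw": 0.6},
  {"offset": [0, 0, 0], "rot": [0, 0, 0], "jaw": 0.6},
])

```text
t: 20.2
position: [0.6427, -0.0493, 0.2071]
eef_rot: [180.0, -0.3, -178.2]
wrist_force: [-15.0, -0.7, 6.5]
width: 0.5
grasp_force: 30.0
```

Call:
apply_moves([
  {"offset": [-0.015, 0, 0], "rot": [0, 0, 0], "jaw": 0.6},
  {"offset": [0.03, 0, 0], "rot": [0, 0, 0], "jaw": 0.6},
  {"offset": [0, 0, 0], "rot": [0, 0, 0], "jaw": -1},
  {"offset": [0, 0, 0], "rot": [0, 0, 0], "jaw": -1},
  {"offset": [0, 0, 0], "rot": [0, 0, 0], "jaw": -1},
  {"offset": [0, 0, -0.6], "rot": [0, 0, 0], "jaw": -1},
  {"offset": [0, 0, -0.6], "rot": [0, 0, 0], "jaw": -1},
])

```text
t: 21.08
position: [0.6431, -0.0493, 0.3048]
eef_rot: [180.0, -0.0, -178.2]
wrist_force: [0.5, 0.1, 0.5]
width: 0.992
grasp_force: 0.0
```

```bash
python3 - <<'E'
from pl import plan
plan([(.4975,-.3695,.16,78,-1,1)])
E
```

```text
t 21.07 at [ 0.6431 -0.0493  0.3048] [ 1.7999e+02 -4.0000e-02 -1.7818e+02] q6 -98.3 rows 12
[{"offset":[0.18,-0.36,-0.03],"rot":[0,0,0.33],"jaw":-1},{"offset":[0.12,-0.38,-0.03],"rot":[0,0,0.33],"jaw":-1},{"offset":[0.05,-0.4,-0.03],"rot":[0,0,0.33],"jaw":-1},{"offset":[-0.02,-0.4,-0.03],"rot":[0,0,0.33],"jaw":-1},{"offset":[-0.08,-0.39,-0.03],"rot":[0,0,0.33],"jaw":-1},{"offset":[-0.14,-0.37,-0.03],"rot":[0,0,0.33],"jaw":-1},{"offset":[-0.2,-0.34,-0.03],"rot":[0,0,0.33],"jaw":-1},{"offset":[-0.26,-0.31,-0.03],"rot":[0,0,0.33],"jaw":-1}]
[{"offset":[-0.3,-0.26,-0.03],"rot":[0,0,0.33],"jaw":-1},{"offset":[-0.34,-0.21,-0.04],"rot":[0,0,0.33],"jaw":-1},{"offset":[-0.376,-0.143,-0.03],"rot":[0,0,0.324],"jaw":-1},{"offset":[0,0,0],"rot":[0,0,0],"jaw":-1}]
```

Call:
apply_moves([
  {"offset": [0.18, -0.36, -0.03], "rot": [0, 0, 0.33], "jaw": -1},
  {"offset": [0.12, -0.38, -0.03], "rot": [0, 0, 0.33], "jaw": -1},
  {"offset": [0.05, -0.4, -0.03], "rot": [0, 0, 0.33], "jaw": -1},
  {"offset": [-0.02, -0.4, -0.03], "rot": [0, 0, 0.33], "jaw": -1},
  {"offset": [-0.08, -0.39, -0.03], "rot": [0, 0, 0.33], "jaw": -1},
  {"offset": [-0.14, -0.37, -0.03], "rot": [0, 0, 0.33], "jaw": -1},
  {"offset": [-0.2, -0.34, -0.03], "rot": [0, 0, 0.33], "jaw": -1},
  {"offset": [-0.26, -0.31, -0.03], "rot": [0, 0, 0.33], "jaw": -1},
])

```text
t: 22.08
position: [0.5368, -0.2831, 0.3233]
eef_rot: [180.0, 0.0, 105.9]
wrist_force: [-0.9, -0.1, 0.1]
width: 1.005
grasp_force: 0.0
```

Call:
apply_moves([
  {"offset": [-0.3, -0.26, -0.03], "rot": [0, 0, 0.33], "jaw": -1},
  {"offset": [-0.34, -0.21, -0.04], "rot": [0, 0, 0.33], "jaw": -1},
  {"offset": [-0.376, -0.143, -0.03], "rot": [0, 0, 0.324], "jaw": -1},
  {"offset": [0, 0, 0], "rot": [0, 0, 0], "jaw": -1},
  {"offset": [0, 0, 0], "rot": [0, 0, 0], "jaw": -1},
])

```text
t: 22.7
position: [0.4976, -0.3692, 0.331]
eef_rot: [-180.0, -0.0, 78.1]
wrist_force: [-0.1, 0.2, -0.4]
width: 1.005
grasp_force: 0.0
```

```bash
python3 - <<'E'
from h import *
top=vision.get_image('top'); sc=vision.get_image('scene'); s=arm.get_state(); print(s['position'],s['eef_rot'])
for m in modules(top,sc,[(.64,-.05),(.636,.135),(.639,.0425)]): print(m and [float(v) for v in m])
a=cv2.resize(top['image'][140:200,240:370],(780,360),interpolation=cv2.INTER_CUBIC)
b=cv2.resize(sc['image'][200:280,80:200],(360,240),interpolation=cv2.INTER_CUBIC); c=cv2.resize(top['image'][190:270,420:540],(360,240),interpolation=cv2.INTER_CUBIC)
im=np.zeros((600,780,3),np.uint8); im[:360]=a; im[360:,:360]=b; im[360:,400:760]=c
cv2.imwrite('pics/c3.png',im[:,:,::-1])
E
```

```text
[ 0.49782276 -0.36879211  0.3309389 ] [-1.79989680e+02 -8.58051135e-03  7.81146030e+01]
[0.6425, -0.0478, 1.8, 0.237, 2.0, 0.87]
[0.6366, 0.1357, 3.4, 0.183, 2.0, 1.13]
[0.6391, 0.0435, 1.8, 0.229, 2.0, 0.93]
```

View pics/c3.png

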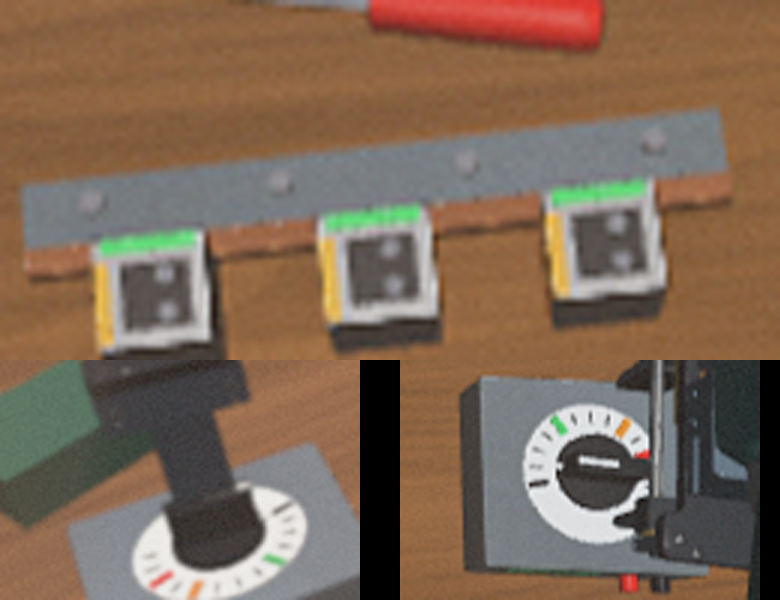

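All three green faces are flush against the bar, and the dial pointer is at the left, just past zero. Now I grip the dial.

Call:
apply_moves([
  {"offset": [0, 0, 0.4], "rot": [0, 0, 0], "jaw": -1},
  {"offset": [0, 0, 0.25], "rot": [0, 0, 0], "jaw": -1},
  {"offset": [0, 0, 0], "rot": [0, 0, 0], "jaw": -1},
])

```text
t: 23.28
position: [0.4973, -0.3689, 0.2775]
eef_rot: [-179.8, -0.1, 78.0]
wrist_force: [-0.1, 0.2, 0.6]
width: 1.001
grasp_force: 0.0
```

Call:
apply_moves([
  {"offset": [0, 0, 0.03], "rot": [0, 0, 0], "jaw": 0.9},
  {"offset": [0, 0, 0], "rot": [0, 0, 0], "jaw": 0.9},
  {"offset": [0, 0, 0], "rot": [0, 0, 0], "jaw": 0.9},
  {"offset": [0, 0, 0], "rot": [0, 0, 0], "jaw": 0.9},
  {"offset": [0, 0, 0], "rot": [0, 0, 0], "jaw": 0.9},
  {"offset": [0, 0, 0], "rot": [0, 0, 0], "jaw": 0.9},
  {"offset": [0, 0, 0], "rot": [0, 0, 0], "jaw": 0.9},
])

```text
t: 24.15
position: [0.4975, -0.3695, 0.2767]
eef_rot: [180.0, 0.0, 78.0]
wrist_force: [0.0, -0.3, 0.2]
width: 0.262
grasp_force: 0.0
```

```bash
python3 - <<'E'
from bench import arm; import numpy as np
s=arm.get_state(); print({k:np.round(s[k],3) for k in('t','position','eef_rot','wrist_force','wrist_torque','width','grasp_force')})
E
```

```text
{'t': np.float64(24.15), 'position': array([ 0.498, -0.37 ,  0.277]), 'eef_rot': array([1.79997e+02, 1.00000e-03, 7.79950e+01]), 'wrist_force': array([ 0.01 , -0.282,  0.182]), 'wrist_torque': array([-0.021,  0.031,  0.002]), 'width': np.float64(0.262), 'grasp_force': np.float64(0.0)}
```

Call:
apply_moves([
  {"offset": [0, 0, 0], "rot": [0, 0, 0], "jaw": 0.9},
  {"offset": [0, 0, 0], "rot": [0, 0, 0], "jaw": 0.9},
  {"offset": [0, 0, 0], "rot": [0, 0, 0], "jaw": 0.9},
])

```text
t: 24.52
position: [0.4976, -0.3695, 0.2767]
eef_rot: [180.0, 0.0, 78.0]
wrist_force: [0.7, -0.8, -1.1]
width: 0.175
grasp_force: 30.0
```

```bash
python3 - <<'E'
from bench import arm; import numpy as np
s=arm.get_state(); print({k:np.round(s[k],3) for k in('t','position','eef_rot','wrist_force','wrist_torque','width','grasp_force')})
E
```

```text
{'t': np.float64(24.525), 'position': array([ 0.498, -0.369,  0.277]), 'eef_rot': array([1.79994e+02, 1.00000e-03, 7.79970e+01]), 'wrist_force': array([ 0.728, -0.841, -1.133]), 'wrist_torque': array([-0.122, -0.143, -0.035]), 'width': np.float64(0.175), 'grasp_force': np.float64(30.0)}
```

Call:
apply_moves([
  {"offset": [0, 0, 0], "rot": [0, 0, 0.2], "jaw": 0.9},
  {"offset": [0, 0, 0], "rot": [0, 0, 0.3], "jaw": 0.9},
  {"offset": [0, 0, 0], "rot": [0, 0, 0.35], "jaw": 0.9},
  {"offset": [0, 0, 0], "rot": [0, 0, 0.35], "jaw": 0.9},
  {"offset": [0, 0, 0], "rot": [0, 0, 0.35], "jaw": 0.9},
  {"offset": [0, 0, 0], "rot": [0, 0, 0.21], "jaw": 0.9},
  {"offset": [0, 0, 0], "rot": [0, 0, 0], "jaw": 0.9},
  {"offset": [0, 0, 0], "rot": [0, 0, 0], "jaw": 0.9},
])

```text
t: 25.52
position: [0.4975, -0.3695, 0.2766]
eef_rot: [-180.0, -0.0, 27.7]
wrist_force: [1.3, -0.2, -0.1]
width: 0.174
grasp_force: 30.0
```

Call:
apply_moves([
  {"offset": [0, 0, 0], "rot": [0, 0, 0], "jaw": -0.2},
  {"offset": [0, 0, 0], "rot": [0, 0, 0], "jaw": -0.2},
  {"offset": [0, 0, 0], "rot": [0, 0, 0], "jaw": -0.2},
  {"offset": [0, 0, 0], "rot": [0, 0, 0], "jaw": -0.2},
  {"offset": [0, 0, -0.5], "rot": [0, 0, 0], "jaw": -1},
  {"offset": [0, 0, -0.5], "rot": [0, 0, 0], "jaw": -1},
])

```text
t: 26.28
position: [0.4974, -0.3694, 0.3573]
eef_rot: [-179.9, 0.0, 27.6]
wrist_force: [1.0, -0.2, -0.2]
width: 0.787
grasp_force: 0.0
```

```bash
python3 - <<'E'
from h import *; from pl import plan; from slots import *
top=vision.get_image('top'); sc=vision.get_image('scene'); s=arm.get_state(); print(s['position'],s['eef_rot'])
for m in modules(top,sc,[(.64,-.05),(.639,.0425),(.636,.135)]): print(m and [float(v) for v in m])
b=cv2.resize(sc['image'][200:290,80:220],(560,360),interpolation=cv2.INTER_CUBIC)
cv2.imwrite('pics/c4.png',b[:,:,::-1])
plan([(.61,-.15,.16,80,-1),(*slot(-1,0)+[.002,0],.12,91.8,-1,1)])
E
```

```text
[ 0.49842611 -0.37022663  0.36091117] [ 1.79682393e+02 -1.39037678e-01  2.75813938e+01]
[0.6412, -0.0474, 1.1, 0.217, 2.0, 0.73]
[0.6395, 0.044, 1.5, 0.185, 2.0, 0.93]
[0.6358, 0.136, -1.1, 0.212, 2.0, 0.87]
t 26.48 at [ 0.4975 -0.3695  0.3572] [ 1.7993e+02 -3.0000e-02  2.7580e+01] q6 23.7 rows 9
[{"offset":[0.42,-0.3,0.05],"rot":[0,0,-0.3],"jaw":-1},{"offset":[0.46,-0.23,0.05],"rot":[0,0,-0.31],"jaw":-1},{"offset":[0.49,-0.16,0.05],"rot":[0,0,-0.3],"jaw":-1},{"offset":[0.51,-0.08,0.05],"rot":[0,0,-0.31],"jaw":-1},{"offset":[0.51,0.0,0.06],"rot":[0,0,-0.3],"jaw":-1},{"offset":[0.506,0.071,0.055],"rot":[0,0,-0.31],"jaw":-1},{"offset":[0.65,0.09,0.25],"rot":[0,0,-0.21],"jaw":-1},{"offset":[0.643,0.166,0.25],"rot":[0,0,-0.202],"jaw":-1}]
[{"offset":[0,0,0],"rot":[0,0,0],"jaw":-1}]
```

View pics/c4.png

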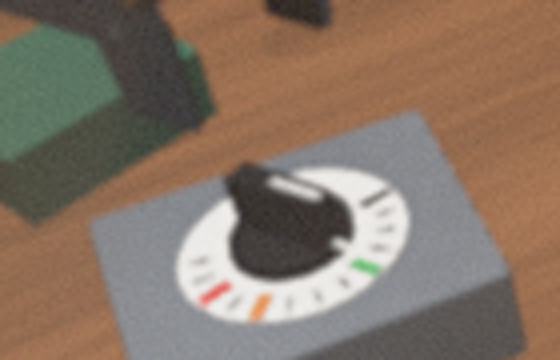

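```bash
python3 - <<'E'
from h import *
sc=vision.get_image('scene'); top=vision.get_image('top')
o=lambda u,v:(80+u/4,200+v/4)
for c in((.4985,-.3695),(.4975,-.3695)):
  for nm,p,z in(('green',o(367,267),.061),('zero',o(376,197),.061),('orange',o(261,307),.061),('red',o(215,293),.061),('ptr',o(340,243),.07),('ptr',o(340,243),.075),('ptr',o(340,243),.08),('ptr',o(340,243),.085)):
    w=unproj(p,z,sc)[0]; print(nm,z,np.round(w[:2],3),round(np.degrees(np.arctan2(w[1]-c[1],w[0]-c[0])),1),round(np.hypot(w[0]-c[0],w[1]-c[1]),4))
b=cv2.resize(top['image'][190:270,430:540],(770,560),interpolation=cv2.INTER_CUBIC)
cv2.imwrite('pics/c5.png',b[:,:,::-1])
E
```

```text
green 0.061 [ 0.539 -0.349] 27.6 0.0452
zero 0.061 [ 0.493 -0.324] 96.5 0.0455
orange 0.061 [ 0.532 -0.398] -40.5 0.0443
red 0.061 [ 0.509 -0.412] -75.9 0.0437
ptr 0.07 [ 0.524 -0.354] 30.5 0.03
ptr 0.075 [ 0.53  -0.356] 23.9 0.0345
ptr 0.08 [ 0.536 -0.357] 18.8 0.0394
ptr 0.085 [ 0.541 -0.358] 14.9 0.0445
green 0.061 [ 0.539 -0.349] 27.0 0.0461
zero 0.061 [ 0.493 -0.324] 95.3 0.0454
orange 0.061 [ 0.532 -0.398] -39.7 0.0451
red 0.061 [ 0.509 -0.412] -74.6 0.044
ptr 0.07 [ 0.524 -0.354] 29.5 0.0309
ptr 0.075 [ 0.53  -0.356] 23.2 0.0354
ptr 0.08 [ 0.536 -0.357] 18.4 0.0403
ptr 0.085 [ 0.541 -0.358] 14.6 0.0454
```

View pics/c5.png

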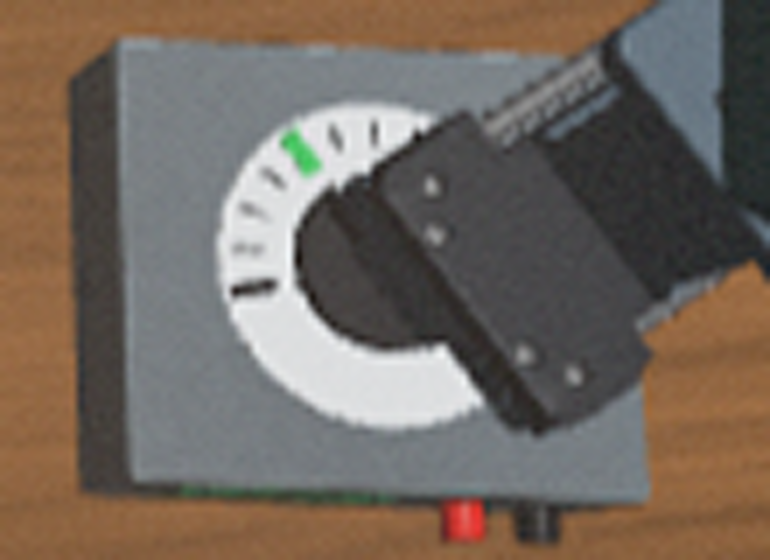

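The marks agree (zero 96°, green 27°, orange −40°, red −75°), and the dial was gripped to 27.6°. Next I turn each module to its orange face.

Call:
apply_moves([
  {"offset": [0.42, -0.3, 0.05], "rot": [0, 0, -0.3], "jaw": -1},
  {"offset": [0.46, -0.23, 0.05], "rot": [0, 0, -0.31], "jaw": -1},
  {"offset": [0.49, -0.16, 0.05], "rot": [0, 0, -0.3], "jaw": -1},
  {"offset": [0.51, -0.08, 0.05], "rot": [0, 0, -0.31], "jaw": -1},
  {"offset": [0.51, 0, 0.06], "rot": [0, 0, -0.3], "jaw": -1},
  {"offset": [0.506, 0.071, 0.055], "rot": [0, 0, -0.31], "jaw": -1},
  {"offset": [0.65, 0.09, 0.25], "rot": [0, 0, -0.21], "jaw": -1},
  {"offset": [0.643, 0.166, 0.25], "rot": [0, 0, -0.202], "jaw": -1},
])

```text
t: 27.58
position: [0.643, -0.0481, 0.2897]
eef_rot: [-179.9, -0.0, 92.0]
wrist_force: [0.9, -1.3, -0.7]
width: 0.998
grasp_force: 0.0
```

Call:
apply_moves([
  {"offset": [0, 0, 0], "rot": [0, 0, 0], "jaw": -1},
  {"offset": [0, 0, 0], "rot": [0, 0, 0], "jaw": -1},
])

```text
t: 27.82
position: [0.6427, -0.0498, 0.2905]
eef_rot: [-179.9, -0.0, 91.8]
wrist_force: [-0.3, -1.1, 0.2]
width: 0.998
grasp_force: 0.0
```

```bash
python3 - <<'E'
from pl import plan; from slots import *
plan([(.6418,-.0492,.036,91.8,-1,1)])
E
```

```text
t 27.82 at [ 0.6427 -0.0498  0.2905] [-1.7991e+02 -1.0000e-02  9.1790e+01] q6 -8.3 rows 3
[{"offset":[0.0,-0.01,0.52],"rot":[0,0,0.0],"jaw":-1},{"offset":[0.007,0.0,0.512],"rot":[0,0,0.0],"jaw":-1},{"offset":[0,0,0],"rot":[0,0,0],"jaw":-1}]
```

Call:
apply_moves([
  {"offset": [0, -0.01, 0.52], "rot": [0, 0, 0], "jaw": -1},
  {"offset": [0.007, 0, 0.51], "rot": [0, 0, 0], "jaw": -1},
  {"offset": [0, 0, 0], "rot": [0, 0, 0], "jaw": -1},
  {"offset": [0, 0, 0], "rot": [0, 0, 0], "jaw": 0.6},
  {"offset": [0, 0, 0], "rot": [0, 0, 0], "jaw": 0.6},
  {"offset": [0, 0, 0], "rot": [0, 0, 0], "jaw": 0.6},
  {"offset": [0, 0, 0], "rot": [0, 0, 0], "jaw": 0.6},
  {"offset": [0, 0, 0], "rot": [0, 0, 0], "jaw": 0.6},
])

```text
t: 28.82
position: [0.6423, -0.0491, 0.2094]
eef_rot: [180.0, 0.0, 91.8]
wrist_force: [-1.3, 1.0, 6.7]
width: 0.503
grasp_force: 30.0
```

Call:
apply_moves([
  {"offset": [0, 0, -0.42], "rot": [0, 0, 0], "jaw": 0.6},
  {"offset": [0, -0.15, 0], "rot": [0, 0, 0], "jaw": 0.6},
])

```text
t: 29.08
position: [0.631, -0.0495, 0.2446]
eef_rot: [179.8, 0.0, 91.8]
wrist_force: [0.4, -0.1, -1.5]
width: 0.503
grasp_force: 30.0
```

Call:
apply_moves([
  {"offset": [0, 0, 0], "rot": [0, 0, 0.349], "jaw": 0.6},
  {"offset": [0, 0, 0], "rot": [0, 0, 0.349], "jaw": 0.6},
  {"offset": [0, 0, 0], "rot": [0, 0, 0.349], "jaw": 0.6},
  {"offset": [0, 0, 0], "rot": [0, 0, 0.349], "jaw": 0.6},
  {"offset": [0, 0, 0], "rot": [0, 0, 0.349], "jaw": 0.6},
  {"offset": [0, 0, 0], "rot": [0, 0, 0.349], "jaw": 0.6},
  {"offset": [0, 0, 0], "rot": [0, 0, 0.349], "jaw": 0.6},
  {"offset": [0, 0, 0], "rot": [0, 0, 0.349], "jaw": 0.6},
])

```text
t: 30.08
position: [0.6292, -0.0494, 0.2416]
eef_rot: [-180.0, 0.1, 11.5]
wrist_force: [0.5, 0.2, -1.8]
width: 0.502
grasp_force: 30.0
```

Call:
apply_moves([
  {"offset": [0, 0, 0], "rot": [0, 0, 0.349], "jaw": 0.6},
  {"offset": [0, 0, 0], "rot": [0, 0, 0], "jaw": 0.6},
  {"offset": [0, 0, 0.41], "rot": [0, 0, 0], "jaw": 0.6},
  {"offset": [0, 0, 0], "rot": [0, 0, 0], "jaw": 0.6},
  {"offset": [0.05, 0, 0], "rot": [0, 0, 0], "jaw": 0.6},
  {"offset": [0.05, 0, 0], "rot": [0, 0, 0], "jaw": 0.6},
  {"offset": [0, 0, 0], "rot": [0, 0, 0], "jaw": 0.6},
])

```text
t: 30.95
position: [0.6385, -0.0492, 0.2102]
eef_rot: [180.0, -0.0, 1.9]
wrist_force: [0.6, -0.3, -1.1]
width: 0.501
grasp_force: 30.0
```

Call:
apply_moves([
  {"offset": [0.025, 0, 0], "rot": [0, 0, 0], "jaw": 0.6},
  {"offset": [0, 0, 0], "rot": [0, 0, 0], "jaw": 0.6},
])

```text
t: 31.2
position: [0.6402, -0.0492, 0.21]
eef_rot: [180.0, -0.0, 1.8]
wrist_force: [0.6, 0.1, -1.6]
width: 0.503
grasp_force: 30.0
```

Call:
apply_moves([
  {"offset": [0.025, 0, 0], "rot": [0, 0, 0], "jaw": 0.6},
  {"offset": [0, 0, 0], "rot": [0, 0, 0], "jaw": 0.6},
])

```text
t: 31.45
position: [0.6422, -0.0491, 0.2099]
eef_rot: [180.0, -0.0, 1.8]
wrist_force: [-0.4, -0.7, -2.0]
width: 0.502
grasp_force: 30.0
```

Call:
apply_moves([
  {"offset": [0.025, 0, 0], "rot": [0, 0, 0], "jaw": 0.6},
  {"offset": [0, 0, 0], "rot": [0, 0, 0], "jaw": 0.6},
])

```text
t: 31.7
position: [0.6436, -0.049, 0.2096]
eef_rot: [-180.0, 0.1, 1.8]
wrist_force: [-4.9, -0.9, 0.9]
width: 0.502
grasp_force: 30.0
```

Call:
apply_moves([
  {"offset": [0.025, 0, 0], "rot": [0, 0, 0], "jaw": 0.6},
  {"offset": [0.02, 0, 0], "rot": [0, 0, 0], "jaw": 0.6},
  {"offset": [0, 0, 0], "rot": [0, 0, 0], "jaw": 0.6},
])

```text
t: 32.08
position: [0.6452, -0.0489, 0.2086]
eef_rot: [-179.9, 0.5, 1.8]
wrist_force: [-21.2, -1.3, 10.4]
width: 0.504
grasp_force: 30.0
```

Call:
apply_moves([
  {"offset": [-0.03, 0, 0], "rot": [0, 0, 0], "jaw": 0.6},
  {"offset": [0, 0, 0], "rot": [0, 0, 0], "jaw": -1},
  {"offset": [0, 0, 0], "rot": [0, 0, 0], "jaw": -1},
  {"offset": [0, 0, 0], "rot": [0, 0, 0], "jaw": -1},
  {"offset": [0, 0, -0.5], "rot": [0, 0, 0], "jaw": -1},
  {"offset": [0, 0, -0.5], "rot": [0, 0, 0], "jaw": -1},
  {"offset": [0, 0, 0], "rot": [0, 0, 0], "jaw": -1},
])

```text
t: 32.95
position: [0.6465, -0.0491, 0.2931]
eef_rot: [180.0, -0.3, 1.8]
wrist_force: [0.1, 0.9, 0.6]
width: 1.003
grasp_force: 0.0
```

```bash
python3 - <<'E'
from pl import plan
plan([(.6392,.0425,.12,91.8,-1,1),(.6392,.0425,.036,91.8,-1,1)])
E
```

```text
t 32.95 at [ 0.6465 -0.0491  0.2931] [179.96  -0.31   1.82] q6 81.8 rows 14
[{"offset":[-0.01,-0.11,0.0],"rot":[0,0,-0.31],"jaw":-1},{"offset":[0.01,-0.11,0.0],"rot":[0,0,-0.31],"jaw":-1},{"offset":[0.03,-0.11,0.0],"rot":[0,0,-0.32],"jaw":-1},{"offset":[0.05,-0.11,0.0],"rot":[0,0,-0.31],"jaw":-1},{"offset":[0.06,-0.1,0.0],"rot":[0,0,-0.32],"jaw":-1},{"offset":[0.08,-0.08,0.0],"rot":[0,0,-0.31],"jaw":-1},{"offset":[0.09,-0.07,0.0],"rot":[0,0,-0.32],"jaw":-1},{"offset":[0.1,-0.06,0.0],"rot":[0,0,-0.31],"jaw":-1}]
[{"offset":[0.11,-0.04,0.01],"rot":[0,0,-0.32],"jaw":-1},{"offset":[0.114,-0.02,0.004],"rot":[0,0,-0.311],"jaw":-1},{"offset":[0,0,0],"rot":[0,0,0],"jaw":-1},{"offset":[0.0,0.0,0.53],"rot":[0,0,0.0],"jaw":-1},{"offset":[0.0,0.0,0.52],"rot":[0,0,0.0],"jaw":-1},{"offset":[0,0,0],"rot":[0,0,0],"jaw":-1}]
```

Call:
apply_moves([
  {"offset": [-0.01, -0.11, 0], "rot": [0, 0, -0.31], "jaw": -1},
  {"offset": [0.01, -0.11, 0], "rot": [0, 0, -0.31], "jaw": -1},
  {"offset": [0.03, -0.11, 0], "rot": [0, 0, -0.32], "jaw": -1},
  {"offset": [0.05, -0.11, 0], "rot": [0, 0, -0.31], "jaw": -1},
  {"offset": [0.06, -0.1, 0], "rot": [0, 0, -0.32], "jaw": -1},
  {"offset": [0.08, -0.08, 0], "rot": [0, 0, -0.31], "jaw": -1},
  {"offset": [0.09, -0.07, 0], "rot": [0, 0, -0.32], "jaw": -1},
  {"offset": [0.1, -0.06, 0], "rot": [0, 0, -0.31], "jaw": -1},
])

```text
t: 33.95
position: [0.6389, 0.0243, 0.289]
eef_rot: [-180.0, 0.0, 74.0]
wrist_force: [-0.3, -0.3, 0.8]
width: 0.997
grasp_force: 0.0
```

Call:
apply_moves([
  {"offset": [0.11, -0.04, 0.01], "rot": [0, 0, -0.32], "jaw": -1},
  {"offset": [0.114, -0.02, 0], "rot": [0, 0, -0.311], "jaw": -1},
  {"offset": [0, 0, 0], "rot": [0, 0, 0], "jaw": -1},
  {"offset": [0, 0, 0.53], "rot": [0, 0, 0], "jaw": -1},
  {"offset": [0, 0, 0.52], "rot": [0, 0, 0], "jaw": -1},
  {"offset": [0, 0, 0], "rot": [0, 0, 0], "jaw": -1},
])

```text
t: 34.7
position: [0.6368, 0.0422, 0.2022]
eef_rot: [-179.7, 0.0, 91.6]
wrist_force: [-0.3, 1.1, -0.2]
width: 0.998
grasp_force: 0.0
```

Call:
apply_moves([
  {"offset": [0, 0, 0], "rot": [0, 0, 0], "jaw": 0.6},
  {"offset": [0, 0, 0], "rot": [0, 0, 0], "jaw": 0.6},
  {"offset": [0, 0, 0], "rot": [0, 0, 0], "jaw": 0.6},
  {"offset": [0, 0, 0], "rot": [0, 0, 0], "jaw": 0.6},
  {"offset": [0, 0, 0], "rot": [0, 0, 0], "jaw": 0.6},
])

```text
t: 35.33
position: [0.6383, 0.0426, 0.2055]
eef_rot: [180.0, 0.0, 91.8]
wrist_force: [-0.7, 0.3, 6.2]
width: 0.502
grasp_force: 30.0
```

Call:
apply_moves([
  {"offset": [0, 0, -0.42], "rot": [0, 0, 0], "jaw": 0.6},
  {"offset": [0, -0.15, 0], "rot": [0, 0, 0], "jaw": 0.6},
])

```text
t: 35.58
position: [0.6269, 0.0423, 0.2405]
eef_rot: [179.8, -0.0, 91.8]
wrist_force: [-0.2, -0.0, -0.8]
width: 0.503
grasp_force: 30.0
```

Call:
apply_moves([
  {"offset": [0, 0, 0], "rot": [0, 0, 0.349], "jaw": 0.6},
  {"offset": [0, 0, 0], "rot": [0, 0, 0.349], "jaw": 0.6},
  {"offset": [0, 0, 0], "rot": [0, 0, 0.349], "jaw": 0.6},
  {"offset": [0, 0, 0], "rot": [0, 0, 0.349], "jaw": 0.6},
  {"offset": [0, 0, 0], "rot": [0, 0, 0.349], "jaw": 0.6},
  {"offset": [0, 0, 0], "rot": [0, 0, 0.349], "jaw": 0.6},
  {"offset": [0, 0, 0], "rot": [0, 0, 0.349], "jaw": 0.6},
  {"offset": [0, 0, 0], "rot": [0, 0, 0.349], "jaw": 0.6},
])

```text
t: 36.58
position: [0.625, 0.0422, 0.2375]
eef_rot: [-180.0, 0.1, 11.5]
wrist_force: [-0.0, 0.0, -0.3]
width: 0.504
grasp_force: 30.0
```

Call:
apply_moves([
  {"offset": [0, 0, 0], "rot": [0, 0, 0.349], "jaw": 0.6},
  {"offset": [0, 0, 0], "rot": [0, 0, 0], "jaw": 0.6},
  {"offset": [0, 0, 0.41], "rot": [0, 0, 0], "jaw": 0.6},
  {"offset": [0, 0, 0], "rot": [0, 0, 0], "jaw": 0.6},
  {"offset": [0.05, 0, 0], "rot": [0, 0, 0], "jaw": 0.6},
  {"offset": [0.05, 0, 0], "rot": [0, 0, 0], "jaw": 0.6},
  {"offset": [0, 0, 0], "rot": [0, 0, 0], "jaw": 0.6},
])

```text
t: 37.45
position: [0.6344, 0.0425, 0.2062]
eef_rot: [-180.0, -0.0, 1.9]
wrist_force: [0.2, -0.3, -1.1]
width: 0.504
grasp_force: 30.0
```

Call:
apply_moves([
  {"offset": [0.025, 0, 0], "rot": [0, 0, 0], "jaw": 0.6},
  {"offset": [0, 0, 0], "rot": [0, 0, 0], "jaw": 0.6},
])

```text
t: 37.7
position: [0.6361, 0.0425, 0.206]
eef_rot: [180.0, -0.0, 1.8]
wrist_force: [0.4, -0.6, -1.2]
width: 0.5
grasp_force: 30.0
```

Call:
apply_moves([
  {"offset": [0.025, 0, 0], "rot": [0, 0, 0], "jaw": 0.6},
  {"offset": [0, 0, 0], "rot": [0, 0, 0], "jaw": 0.6},
])

```text
t: 37.95
position: [0.6382, 0.0426, 0.2059]
eef_rot: [180.0, -0.0, 1.8]
wrist_force: [0.7, 0.5, -1.6]
width: 0.5
grasp_force: 30.0
```

Call:
apply_moves([
  {"offset": [0.025, 0, 0], "rot": [0, 0, 0], "jaw": 0.6},
  {"offset": [0, 0, 0], "rot": [0, 0, 0], "jaw": 0.6},
])

```text
t: 38.2
position: [0.6401, 0.0427, 0.2058]
eef_rot: [-180.0, 0.0, 1.8]
wrist_force: [0.1, 0.7, -2.5]
width: 0.505
grasp_force: 30.0
```

Call:
apply_moves([
  {"offset": [0.025, 0, 0], "rot": [0, 0, 0], "jaw": 0.6},
  {"offset": [0, 0, 0], "rot": [0, 0, 0], "jaw": 0.6},
])

```text
t: 38.45
position: [0.641, 0.0427, 0.2053]
eef_rot: [180.0, 0.2, 1.8]
wrist_force: [-8.8, 0.3, 3.9]
width: 0.505
grasp_force: 30.0
```

Call:
apply_moves([
  {"offset": [0.025, 0, 0], "rot": [0, 0, 0], "jaw": 0.6},
  {"offset": [0, 0, 0], "rot": [0, 0, 0], "jaw": 0.6},
])

```text
t: 38.7
position: [0.6419, 0.0427, 0.2048]
eef_rot: [-180.0, 0.5, 1.8]
wrist_force: [-17.6, -0.1, 7.9]
width: 0.505
grasp_force: 30.0
```

Seated. I release it and move to the third module.

Call:
apply_moves([
  {"offset": [-0.03, 0, 0], "rot": [0, 0, 0], "jaw": 0.6},
  {"offset": [0, 0, 0], "rot": [0, 0, 0], "jaw": -1},
  {"offset": [0, 0, 0], "rot": [0, 0, 0], "jaw": -1},
  {"offset": [0, 0, 0], "rot": [0, 0, 0], "jaw": -1},
  {"offset": [0, 0, -0.5], "rot": [0, 0, 0], "jaw": -1},
  {"offset": [0, 0, -0.5], "rot": [0, 0, 0], "jaw": -1},
  {"offset": [0, 0, 0], "rot": [0, 0, 0], "jaw": -1},
  {"offset": [0, 0, 0], "rot": [0, 0, 0], "jaw": -1},
])

```text
t: 39.7
position: [0.6415, 0.0427, 0.2855]
eef_rot: [180.0, 0.0, 1.8]
wrist_force: [-0.7, 0.8, -0.2]
width: 0.999
grasp_force: 0.0
```

```bash
python3 - <<'E'
from pl import plan
plan([(.6363,.1340,.12,91.8,-1,1),(.6363,.134,.036,91.8,-1,1)])
E
```

```text
t 39.7 at [0.6415 0.0427 0.2855] [1.80e+02 1.00e-02 1.82e+00] q6 89.9 rows 14
[{"offset":[0.0,-0.11,-0.01],"rot":[0,0,-0.31],"jaw":-1},{"offset":[0.01,-0.11,-0.01],"rot":[0,0,-0.31],"jaw":-1},{"offset":[0.03,-0.11,-0.01],"rot":[0,0,-0.32],"jaw":-1},{"offset":[0.05,-0.1,-0.01],"rot":[0,0,-0.31],"jaw":-1},{"offset":[0.07,-0.1,-0.01],"rot":[0,0,-0.32],"jaw":-1},{"offset":[0.08,-0.08,-0.01],"rot":[0,0,-0.31],"jaw":-1},{"offset":[0.09,-0.07,-0.01],"rot":[0,0,-0.32],"jaw":-1},{"offset":[0.1,-0.06,0.0],"rot":[0,0,-0.31],"jaw":-1}]
[{"offset":[0.11,-0.04,-0.01],"rot":[0,0,-0.32],"jaw":-1},{"offset":[0.113,-0.016,-0.001],"rot":[0,0,-0.311],"jaw":-1},{"offset":[0,0,0],"rot":[0,0,0],"jaw":-1},{"offset":[0.0,0.0,0.53],"rot":[0,0,0.0],"jaw":-1},{"offset":[0.0,0.0,0.52],"rot":[0,0,0.0],"jaw":-1},{"offset":[0,0,0],"rot":[0,0,0],"jaw":-1}]
```

Call:
apply_moves([
  {"offset": [0, -0.11, -0.01], "rot": [0, 0, -0.31], "jaw": -1},
  {"offset": [0.01, -0.11, -0.01], "rot": [0, 0, -0.31], "jaw": -1},
  {"offset": [0.03, -0.11, -0.01], "rot": [0, 0, -0.32], "jaw": -1},
  {"offset": [0.05, -0.1, -0.01], "rot": [0, 0, -0.31], "jaw": -1},
  {"offset": [0.07, -0.1, -0.01], "rot": [0, 0, -0.32], "jaw": -1},
  {"offset": [0.08, -0.08, -0.01], "rot": [0, 0, -0.31], "jaw": -1},
  {"offset": [0.09, -0.07, -0.01], "rot": [0, 0, -0.32], "jaw": -1},
  {"offset": [0.1, -0.06, 0], "rot": [0, 0, -0.31], "jaw": -1},
])

```text
t: 40.7
position: [0.6369, 0.1158, 0.29]
eef_rot: [-179.9, 0.0, 74.0]
wrist_force: [-0.7, 0.4, -0.5]
width: 1.001
grasp_force: 0.0
```

Call:
apply_moves([
  {"offset": [0.11, -0.04, -0.01], "rot": [0, 0, -0.32], "jaw": -1},
  {"offset": [0.113, -0.016, 0], "rot": [0, 0, -0.311], "jaw": -1},
  {"offset": [0, 0, 0], "rot": [0, 0, 0], "jaw": -1},
  {"offset": [0, 0, 0.53], "rot": [0, 0, 0], "jaw": -1},
  {"offset": [0, 0, 0.52], "rot": [0, 0, 0], "jaw": -1},
  {"offset": [0, 0, 0], "rot": [0, 0, 0], "jaw": -1},
])

```text
t: 41.45
position: [0.6351, 0.1334, 0.205]
eef_rot: [-179.7, 0.1, 91.6]
wrist_force: [0.8, -0.5, -0.8]
width: 1.001
grasp_force: 0.0
```

Call:
apply_moves([
  {"offset": [0, 0, 0], "rot": [0, 0, 0], "jaw": 0.6},
  {"offset": [0, 0, 0], "rot": [0, 0, 0], "jaw": 0.6},
  {"offset": [0, 0, 0], "rot": [0, 0, 0], "jaw": 0.6},
  {"offset": [0, 0, 0], "rot": [0, 0, 0], "jaw": 0.6},
  {"offset": [0, 0, 0], "rot": [0, 0, 0], "jaw": 0.6},
])

```text
t: 42.08
position: [0.6366, 0.134, 0.2086]
eef_rot: [180.0, -0.0, 91.8]
wrist_force: [-1.2, -0.4, 5.7]
width: 0.505
grasp_force: 30.0
```

Call:
apply_moves([
  {"offset": [0, 0, -0.42], "rot": [0, 0, 0], "jaw": 0.6},
  {"offset": [0, -0.15, 0], "rot": [0, 0, 0], "jaw": 0.6},
])

```text
t: 42.32
position: [0.6253, 0.1338, 0.2438]
eef_rot: [179.8, -0.0, 91.8]
wrist_force: [0.3, -0.3, -2.8]
width: 0.501
grasp_force: 30.0
```

Call:
apply_moves([
  {"offset": [0, 0, 0], "rot": [0, 0, 0.349], "jaw": 0.6},
  {"offset": [0, 0, 0], "rot": [0, 0, 0.349], "jaw": 0.6},
  {"offset": [0, 0, 0], "rot": [0, 0, 0.349], "jaw": 0.6},
  {"offset": [0, 0, 0], "rot": [0, 0, 0.349], "jaw": 0.6},
  {"offset": [0, 0, 0], "rot": [0, 0, 0.349], "jaw": 0.6},
  {"offset": [0, 0, 0], "rot": [0, 0, 0.349], "jaw": 0.6},
  {"offset": [0, 0, 0], "rot": [0, 0, 0.349], "jaw": 0.6},
  {"offset": [0, 0, 0], "rot": [0, 0, 0.349], "jaw": 0.6},
])

```text
t: 43.32
position: [0.6234, 0.1335, 0.2406]
eef_rot: [-180.0, 0.1, 11.5]
wrist_force: [0.2, -0.3, -0.8]
width: 0.505
grasp_force: 30.0
```

Call:
apply_moves([
  {"offset": [0, 0, 0], "rot": [0, 0, 0.349], "jaw": 0.6},
  {"offset": [0, 0, 0], "rot": [0, 0, 0], "jaw": 0.6},
  {"offset": [0, 0, 0.41], "rot": [0, 0, 0], "jaw": 0.6},
  {"offset": [0, 0, 0], "rot": [0, 0, 0], "jaw": 0.6},
  {"offset": [0.05, 0, 0], "rot": [0, 0, 0], "jaw": 0.6},
  {"offset": [0.05, 0, 0], "rot": [0, 0, 0], "jaw": 0.6},
  {"offset": [0, 0, 0], "rot": [0, 0, 0], "jaw": 0.6},
])

```text
t: 44.2
position: [0.6328, 0.1339, 0.2094]
eef_rot: [-180.0, -0.0, 1.9]
wrist_force: [-0.2, -0.1, -1.7]
width: 0.503
grasp_force: 30.0
```

Call:
apply_moves([
  {"offset": [0.025, 0, 0], "rot": [0, 0, 0], "jaw": 0.6},
  {"offset": [0, 0, 0], "rot": [0, 0, 0], "jaw": 0.6},
])

```text
t: 44.45
position: [0.6346, 0.1339, 0.2092]
eef_rot: [-180.0, -0.0, 1.8]
wrist_force: [0.3, -0.5, -1.9]
width: 0.504
grasp_force: 30.0
```

Call:
apply_moves([
  {"offset": [0.025, 0, 0], "rot": [0, 0, 0], "jaw": 0.6},
  {"offset": [0, 0, 0], "rot": [0, 0, 0], "jaw": 0.6},
])

```text
t: 44.7
position: [0.6366, 0.134, 0.2091]
eef_rot: [-180.0, -0.0, 1.8]
wrist_force: [0.3, -0.6, -1.7]
width: 0.503
grasp_force: 30.0
```

Call:
apply_moves([
  {"offset": [0.025, 0, 0], "rot": [0, 0, 0], "jaw": 0.6},
  {"offset": [0, 0, 0], "rot": [0, 0, 0], "jaw": 0.6},
])

```text
t: 44.95
position: [0.6379, 0.1341, 0.2087]
eef_rot: [180.0, 0.1, 1.8]
wrist_force: [-5.1, 0.5, 1.2]
width: 0.501
grasp_force: 30.0
```

Call:
apply_moves([
  {"offset": [0.025, 0, 0], "rot": [0, 0, 0], "jaw": 0.6},
  {"offset": [0.015, 0, 0], "rot": [0, 0, 0], "jaw": 0.6},
  {"offset": [0, 0, 0], "rot": [0, 0, 0], "jaw": 0.6},
])

```text
t: 45.32
position: [0.6393, 0.1341, 0.2079]
eef_rot: [180.0, 0.5, 1.8]
wrist_force: [-20.0, 0.4, 9.0]
width: 0.502
grasp_force: 30.0
```

Call:
apply_moves([
  {"offset": [-0.03, 0, 0], "rot": [0, 0, 0], "jaw": 0.6},
  {"offset": [0, 0, 0], "rot": [0, 0, 0], "jaw": -1},
  {"offset": [0, 0, 0], "rot": [0, 0, 0], "jaw": -1},
  {"offset": [0, 0, 0], "rot": [0, 0, 0], "jaw": -1},
  {"offset": [0, 0, -0.6], "rot": [0, 0, 0], "jaw": -1},
  {"offset": [0, 0, -0.6], "rot": [0, 0, 0], "jaw": -1},
  {"offset": [0, 0, 0], "rot": [0, 0, 0], "jaw": -1},
  {"offset": [0, 0, 0], "rot": [0, 0, 0], "jaw": -1},
])

```text
t: 46.32
position: [0.6391, 0.134, 0.3046]
eef_rot: [180.0, 0.0, 1.8]
wrist_force: [-0.3, -0.1, -0.3]
width: 1.004
grasp_force: 0.0
```

```bash
python3 - <<'E'
from pl import plan
plan([(.4975,-.3695,.16,27.6,-1,1)])
E
```

```text
t 46.33 at [0.6391 0.134  0.3046] [1.80e+02 1.00e-02 1.82e+00] q6 98.0 rows 11
[{"offset":[-0.2,0.62,-0.03],"rot":[0,0,-0.09],"jaw":-1},{"offset":[-0.22,0.61,-0.03],"rot":[0,0,-0.09],"jaw":-1},{"offset":[-0.25,0.6,-0.04],"rot":[0,0,-0.09],"jaw":-1},{"offset":[-0.28,0.59,-0.03],"rot":[0,0,-0.09],"jaw":-1},{"offset":[-0.31,0.58,-0.04],"rot":[0,0,-0.09],"jaw":-1},{"offset":[-0.33,0.57,-0.03],"rot":[0,0,-0.09],"jaw":-1},{"offset":[-0.36,0.55,-0.04],"rot":[0,0,-0.09],"jaw":-1},{"offset":[-0.38,0.53,-0.03],"rot":[0,0,-0.09],"jaw":-1}]
[{"offset":[-0.4,0.52,-0.04],"rot":[0,0,-0.09],"jaw":-1},{"offset":[-0.428,0.494,-0.032],"rot":[0,0,-0.09],"jaw":-1},{"offset":[0,0,0],"rot":[0,0,0],"jaw":-1}]
```

Call:
apply_moves([
  {"offset": [-0.2, 0.62, -0.03], "rot": [0, 0, -0.09], "jaw": -1},
  {"offset": [-0.22, 0.61, -0.03], "rot": [0, 0, -0.09], "jaw": -1},
  {"offset": [-0.25, 0.6, -0.04], "rot": [0, 0, -0.09], "jaw": -1},
  {"offset": [-0.28, 0.59, -0.03], "rot": [0, 0, -0.09], "jaw": -1},
  {"offset": [-0.31, 0.58, -0.04], "rot": [0, 0, -0.09], "jaw": -1},
  {"offset": [-0.33, 0.57, -0.03], "rot": [0, 0, -0.09], "jaw": -1},
  {"offset": [-0.36, 0.55, -0.04], "rot": [0, 0, -0.09], "jaw": -1},
  {"offset": [-0.38, 0.53, -0.03], "rot": [0, 0, -0.09], "jaw": -1},
])

```text
t: 47.32
position: [0.5248, -0.27, 0.3252]
eef_rot: [-179.9, 0.1, 22.5]
wrist_force: [0.4, 0.2, -0.1]
width: 1.002
grasp_force: 0.0
```

Call:
apply_moves([
  {"offset": [-0.4, 0.52, -0.04], "rot": [0, 0, -0.09], "jaw": -1},
  {"offset": [-0.428, 0.494, -0.03], "rot": [0, 0, -0.09], "jaw": -1},
  {"offset": [0, 0, 0], "rot": [0, 0, 0], "jaw": -1},
  {"offset": [0, 0, 0], "rot": [0, 0, 0], "jaw": -1},
  {"offset": [0, 0, 0], "rot": [0, 0, 0], "jaw": -1},
])

```text
t: 47.95
position: [0.4979, -0.3684, 0.3315]
eef_rot: [-179.9, 0.0, 27.7]
wrist_force: [-0.0, -0.1, 0.5]
width: 1.0
grasp_force: 0.0
```

```bash
python3 - <<'E'
from h import *
from pl import plan
top=vision.get_image('top'); sc=vision.get_image('scene')
for m in modules(top,sc,[(.64,-.05),(.639,.0425),(.636,.135)]): print(m and [float(v) for v in m])
a=cv2.resize(top['image'][140:200,240:370],(780,360),interpolation=cv2.INTER_CUBIC)
cv2.imwrite('pics/c6.png',a[:,:,::-1])
plan([(.4975,-.3695,.1048,27.6,-1)])
E
```

```text
[0.6423, -0.0476, -89.1, 0.195, 2.0, 1.13]
[0.6397, 0.044, -86.7, 0.218, 2.0, 0.93]
[0.6171, 0.1886, -90.2, 0.072, 1.0, 1.0]
t 48.15 at [ 0.498  -0.3688  0.3322] [-179.99    0.     27.66] q6 23.7 rows 1
[{"offset":[-0.01,0.004,0.693],"rot":[0,0,0.002],"jaw":-1}]
```

View pics/c6.png

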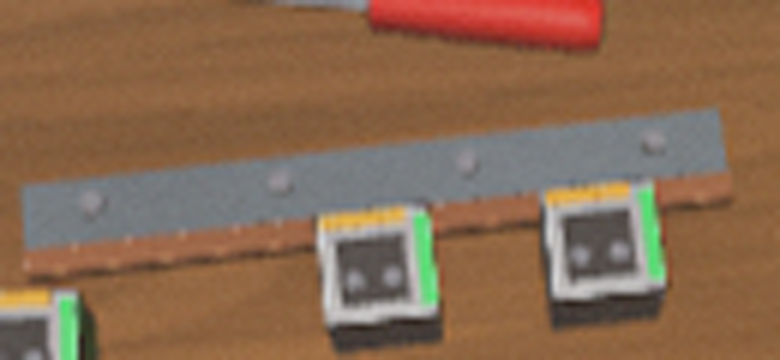

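The far-left module was knocked aside and now sits at the lower left of the crop, about (35,320). I measure it again and go back to it.

```bash
python3 - <<'E'
from h import *
from pl import plan
top=vision.get_image('top'); sc=vision.get_image('scene')
m=modules(top,sc,[(.617,.189)])[0]; print([float(v) for v in m])
st=silhouettes('module_a',top)
for x in st:
    if abs(x['extent'][0]-245)<20 : print(x['p'],x['extent'])
y=m[2]+90
y=(y+90)%180-90
print(y); plan([(.50,-.25,.17,y,-1),(m[0],m[1],.12,y,-1,2),(m[0],m[1],.036,y,-1,1)])
E
```

```text
[0.6172, 0.1888, -88.0, 0.163, 2.0, 1.0]
0.87 [244.5, 199.9, 24.4, 23.4]
2.0
t 48.4 at [ 0.4978 -0.3693  0.3323] [179.99  -0.    27.61] q6 23.7 rows 17
[{"offset":[0.24,-0.44,-0.04],"rot":[0,0,0.3],"jaw":-1},{"offset":[0.17,-0.47,-0.04],"rot":[0,0,0.3],"jaw":-1},{"offset":[0.1,-0.481,-0.041],"rot":[0,0,0.294],"jaw":-1},{"offset":[0.18,-0.6,0.07],"rot":[0,0,0.0],"jaw":-1},{"offset":[0.18,-0.6,0.07],"rot":[0,0,0.0],"jaw":-1},{"offset":[0.19,-0.6,0.07],"rot":[0,0,0.0],"jaw":-1},{"offset":[0.18,-0.61,0.07],"rot":[0,0,0.0],"jaw":-1},{"offset":[0.19,-0.6,0.07],"rot":[0,0,0.0],"jaw":-1}]
[{"offset":[0.18,-0.61,0.07],"rot":[0,0,0.0],"jaw":-1},{"offset":[0.19,-0.6,0.07],"rot":[0,0,0.0],"jaw":-1},{"offset":[0.18,-0.61,0.07],"rot":[0,0,0.0],"jaw":-1},{"offset":[0.185,-0.6,0.065],"rot":[0,0,0.0],"jaw":-1},{"offset":[0,0,0],"rot":[0,0,0],"jaw":-1},{"offset":[0,0,0],"rot":[0,0,0],"jaw":-1},{"offset":[0.0,0.0,0.53],"rot":[0,0,0.0],"jaw":-1},{"offset":[0.0,0.0,0.52],"rot":[0,0,0.0],"jaw":-1}]
[{"offset":[0,0,0],"rot":[0,0,0],"jaw":-1}]
```

Call:
apply_moves([
  {"offset": [0.24, -0.44, -0.04], "rot": [0, 0, 0.3], "jaw": -1},
  {"offset": [0.17, -0.47, -0.04], "rot": [0, 0, 0.3], "jaw": -1},
  {"offset": [0.1, -0.481, -0.041], "rot": [0, 0, 0.294], "jaw": -1},
  {"offset": [0.18, -0.6, 0.07], "rot": [0, 0, 0], "jaw": -1},
  {"offset": [0.18, -0.6, 0.07], "rot": [0, 0, 0], "jaw": -1},
  {"offset": [0.19, -0.6, 0.07], "rot": [0, 0, 0], "jaw": -1},
  {"offset": [0.18, -0.61, 0.07], "rot": [0, 0, 0], "jaw": -1},
  {"offset": [0.19, -0.6, 0.07], "rot": [0, 0, 0], "jaw": -1},
])

```text
t: 49.4
position: [0.5654, -0.0052, 0.314]
eef_rot: [180.0, -0.0, 2.0]
wrist_force: [-0.0, -0.4, 0.2]
width: 1.0
grasp_force: 0.0
```

Call:
apply_moves([
  {"offset": [0.18, -0.61, 0.07], "rot": [0, 0, 0], "jaw": -1},
  {"offset": [0.19, -0.6, 0.07], "rot": [0, 0, 0], "jaw": -1},
  {"offset": [0.18, -0.61, 0.07], "rot": [0, 0, 0], "jaw": -1},
  {"offset": [0.185, -0.6, 0.065], "rot": [0, 0, 0], "jaw": -1},
  {"offset": [0, 0, 0], "rot": [0, 0, 0], "jaw": -1},
  {"offset": [0, 0, 0], "rot": [0, 0, 0], "jaw": -1},
  {"offset": [0, 0, 0], "rot": [0, 0, 0], "jaw": -1},
])

```text
t: 50.28
position: [0.617, 0.1877, 0.292]
eef_rot: [180.0, 0.0, 1.9]
wrist_force: [0.2, 0.5, 0.3]
width: 0.998
grasp_force: 0.0
```

```bash
python3 - <<'E'
from pl import plan
plan([(.6172,.1888,.036,2,-1,1),(.6172,.1888,.07,2,.6,1),(.626,.1338,.07,1.8,.6,1)])
E
```

```text
t 50.27 at [0.617  0.1877 0.292 ] [1.80e+02 1.00e-02 1.94e+00] q6 102.9 rows 7
[{"offset":[0.0,-0.01,0.53],"rot":[0,0,0.0],"jaw":-1},{"offset":[0.002,-0.004,0.52],"rot":[0,0,-0.002],"jaw":-1},{"offset":[0,0,0],"rot":[0,0,0],"jaw":-1},{"offset":[0.0,0.0,-0.425],"rot":[0,0,0.0],"jaw":0.6},{"offset":[0,0,0],"rot":[0,0,0],"jaw":0.6},{"offset":[0.086,0.691,0.0],"rot":[0,0,0.007],"jaw":0.6},{"offset":[0,0,0],"rot":[0,0,0],"jaw":0.6}]
```

Call:
apply_moves([
  {"offset": [0, -0.01, 0.53], "rot": [0, 0, 0], "jaw": -1},
  {"offset": [0, 0, 0.52], "rot": [0, 0, 0], "jaw": -1},
  {"offset": [0, 0, 0], "rot": [0, 0, 0], "jaw": -1},
  {"offset": [0, 0, 0], "rot": [0, 0, 0], "jaw": 0.6},
  {"offset": [0, 0, 0], "rot": [0, 0, 0], "jaw": 0.6},
  {"offset": [0, 0, 0], "rot": [0, 0, 0], "jaw": 0.6},
  {"offset": [0, 0, 0], "rot": [0, 0, 0], "jaw": 0.6},
  {"offset": [0, 0, 0], "rot": [0, 0, 0], "jaw": 0.6},
])

```text
t: 51.28
position: [0.6172, 0.1894, 0.2083]
eef_rot: [-180.0, -0.0, 2.0]
wrist_force: [-1.0, -1.7, 5.1]
width: 0.506
grasp_force: 29.6
```

Call:
apply_moves([
  {"offset": [0, 0, -0.42], "rot": [0, 0, 0], "jaw": 0.6},
  {"offset": [0.043, 0.345, 0], "rot": [0, 0, 0], "jaw": 0.6},
  {"offset": [0.043, 0.345, 0], "rot": [0, 0, 0], "jaw": 0.6},
  {"offset": [0, 0, 0], "rot": [0, 0, 0], "jaw": 0.6},
  {"offset": [0, 0, 0.41], "rot": [0, 0, 0], "jaw": 0.6},
  {"offset": [0, 0, 0], "rot": [0, 0, 0], "jaw": 0.6},
  {"offset": [0.05, 0, 0], "rot": [0, 0, 0], "jaw": 0.6},
  {"offset": [0.05, 0, 0], "rot": [0, 0, 0], "jaw": 0.6},
])

```text
t: 52.28
position: [0.6342, 0.1351, 0.2091]
eef_rot: [-180.0, -0.0, 2.0]
wrist_force: [0.1, -0.3, -0.9]
width: 0.505
grasp_force: 30.0
```

Call:
apply_moves([
  {"offset": [0.025, 0, 0], "rot": [0, 0, 0], "jaw": 0.6},
  {"offset": [0, 0, 0], "rot": [0, 0, 0], "jaw": 0.6},
])

```text
t: 52.52
position: [0.636, 0.1349, 0.2089]
eef_rot: [-180.0, -0.0, 2.0]
wrist_force: [-0.4, -0.5, -2.0]
width: 0.501
grasp_force: 30.0
```

Call:
apply_moves([
  {"offset": [0.025, 0, 0], "rot": [0, 0, 0], "jaw": 0.6},
  {"offset": [0, 0, 0], "rot": [0, 0, 0], "jaw": 0.6},
])

```text
t: 52.78
position: [0.637, 0.1349, 0.2083]
eef_rot: [180.0, 0.2, 2.0]
wrist_force: [-7.4, 0.0, 0.6]
width: 0.506
grasp_force: 30.0
```

Call:
apply_moves([
  {"offset": [0.025, 0, 0], "rot": [0, 0, 0], "jaw": 0.6},
  {"offset": [0, 0, 0], "rot": [0, 0, 0], "jaw": 0.6},
  {"offset": [-0.025, 0, 0], "rot": [0, 0, 0], "jaw": 0.6},
  {"offset": [0, 0, 0], "rot": [0, 0, 0], "jaw": -1},
  {"offset": [0, 0, 0], "rot": [0, 0, 0], "jaw": -1},
  {"offset": [0, 0, 0], "rot": [0, 0, 0], "jaw": -1},
  {"offset": [0, 0, -0.6], "rot": [0, 0, 0], "jaw": -1},
  {"offset": [0, 0, -0.6], "rot": [0, 0, 0], "jaw": -1},
])

```text
t: 53.78
position: [0.6379, 0.1349, 0.3056]
eef_rot: [180.0, 0.0, 2.0]
wrist_force: [0.2, 0.2, 0.3]
width: 0.992
grasp_force: 0.0
```

Call:
apply_moves([
  {"offset": [0, 0, 0], "rot": [0, 0, 0], "jaw": -1},
  {"offset": [0, 0, 0], "rot": [0, 0, 0], "jaw": -1},
])

```text
t: 54.02
position: [0.6377, 0.1349, 0.3043]
eef_rot: [180.0, 0.0, 2.0]
wrist_force: [-0.3, -0.3, -0.2]
width: 1.002
grasp_force: 0.0
```

```bash
python3 - <<'E'
from pl import plan
plan([(.4975,-.3695,.16,27.6,-1,1)])
E
```

```text
t 54.02 at [0.6377 0.1349 0.3043] [1.80e+02 1.00e-02 1.99e+00] q6 97.9 rows 11
[{"offset":[-0.2,0.62,-0.03],"rot":[0,0,-0.09],"jaw":-1},{"offset":[-0.22,0.61,-0.04],"rot":[0,0,-0.09],"jaw":-1},{"offset":[-0.25,0.6,-0.03],"rot":[0,0,-0.09],"jaw":-1},{"offset":[-0.28,0.59,-0.04],"rot":[0,0,-0.09],"jaw":-1},{"offset":[-0.31,0.58,-0.03],"rot":[0,0,-0.09],"jaw":-1},{"offset":[-0.33,0.57,-0.04],"rot":[0,0,-0.09],"jaw":-1},{"offset":[-0.36,0.55,-0.03],"rot":[0,0,-0.09],"jaw":-1},{"offset":[-0.38,0.53,-0.04],"rot":[0,0,-0.09],"jaw":-1}]
[{"offset":[-0.4,0.52,-0.03],"rot":[0,0,-0.09],"jaw":-1},{"offset":[-0.432,0.497,-0.036],"rot":[0,0,-0.084],"jaw":-1},{"offset":[0,0,0],"rot":[0,0,0],"jaw":-1}]
```

Call:
apply_moves([
  {"offset": [-0.2, 0.62, -0.03], "rot": [0, 0, -0.09], "jaw": -1},
  {"offset": [-0.22, 0.61, -0.04], "rot": [0, 0, -0.09], "jaw": -1},
  {"offset": [-0.25, 0.6, -0.03], "rot": [0, 0, -0.09], "jaw": -1},
  {"offset": [-0.28, 0.59, -0.04], "rot": [0, 0, -0.09], "jaw": -1},
  {"offset": [-0.31, 0.58, -0.03], "rot": [0, 0, -0.09], "jaw": -1},
  {"offset": [-0.33, 0.57, -0.04], "rot": [0, 0, -0.09], "jaw": -1},
  {"offset": [-0.36, 0.55, -0.03], "rot": [0, 0, -0.09], "jaw": -1},
  {"offset": [-0.38, 0.53, -0.04], "rot": [0, 0, -0.09], "jaw": -1},
])

```text
t: 55.02
position: [0.5246, -0.2695, 0.3256]
eef_rot: [-179.9, 0.1, 22.7]
wrist_force: [0.0, 0.6, 0.0]
width: 1.0
grasp_force: 0.0
```

Call:
apply_moves([
  {"offset": [-0.4, 0.52, -0.03], "rot": [0, 0, -0.09], "jaw": -1},
  {"offset": [-0.432, 0.497, -0.036], "rot": [0, 0, -0.084], "jaw": -1},
  {"offset": [0, 0, 0], "rot": [0, 0, 0], "jaw": -1},
  {"offset": [0, 0, 0], "rot": [0, 0, 0], "jaw": -1},
  {"offset": [0, 0, 0], "rot": [0, 0, 0], "jaw": -1},
])

```text
t: 55.65
position: [0.4979, -0.3683, 0.3317]
eef_rot: [-179.9, 0.0, 27.7]
wrist_force: [-0.4, -0.6, -0.8]
width: 0.999
grasp_force: 0.0
```

```bash
python3 - <<'E'
from h import *
from pl import plan
top=vision.get_image('top'); sc=vision.get_image('scene')
for m in modules(top,sc,[(.64,-.05),(.639,.0425),(.636,.135)]): print(m and [float(v) for v in m])
a=cv2.resize(top['image'][140:200,240:370],(780,360),interpolation=cv2.INTER_CUBIC)
cv2.imwrite('pics/c7.png',a[:,:,::-1])
plan([(.4975,-.3695,.1048,27.6,-1)])
E
```

```text
[0.6424, -0.0484, -92.5, 0.232, 2.0, 0.87]
[0.6388, 0.0439, -87.7, 0.264, 2.0, 1.0]
[0.6363, 0.1364, -83.6, 0.247, 2.0, 0.93]
t 55.85 at [ 0.498  -0.3687  0.3324] [-180.      0.     27.66] q6 23.7 rows 1
[{"offset":[-0.01,0.005,0.695],"rot":[0,0,0.002],"jaw":-1}]
```

View pics/c7.png

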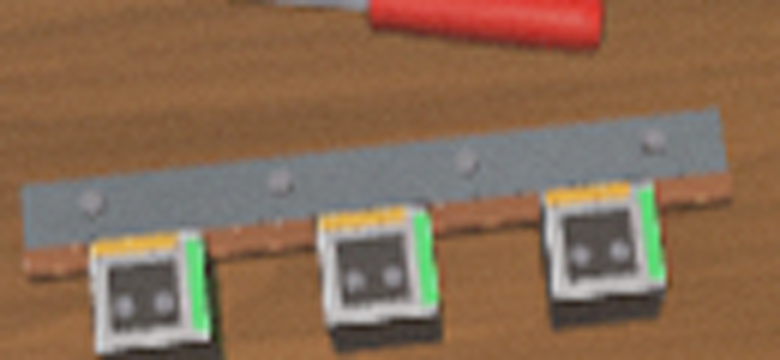

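All three orange faces are flush. I grip the dial and turn it to orange.

Call:
apply_moves([
  {"offset": [-0.01, 0, 0.4], "rot": [0, 0, 0], "jaw": -1},
  {"offset": [0, 0, 0.295], "rot": [0, 0, 0], "jaw": -1},
  {"offset": [0, 0, 0], "rot": [0, 0, 0], "jaw": -1},
  {"offset": [0, 0, 0], "rot": [0, 0, 0], "jaw": 0.9},
  {"offset": [0, 0, 0], "rot": [0, 0, 0], "jaw": 0.9},
  {"offset": [0, 0, 0], "rot": [0, 0, 0], "jaw": 0.9},
  {"offset": [0, 0, 0], "rot": [0, 0, 0], "jaw": 0.9},
  {"offset": [0, 0, 0], "rot": [0, 0, 0], "jaw": 0.9},
])

```text
t: 56.85
position: [0.497, -0.3698, 0.277]
eef_rot: [180.0, -0.0, 27.6]
wrist_force: [-0.3, -0.5, 0.7]
width: 0.486
grasp_force: 0.0
```

Call:
apply_moves([
  {"offset": [0, 0, 0], "rot": [0, 0, 0], "jaw": 0.9},
  {"offset": [0, 0, 0], "rot": [0, 0, 0], "jaw": 0.9},
  {"offset": [0, 0, 0], "rot": [0, 0, 0], "jaw": 0.9},
  {"offset": [0, 0, 0], "rot": [0, 0, 0], "jaw": 0.9},
  {"offset": [0, 0, 0], "rot": [0, 0, 0], "jaw": 0.9},
  {"offset": [0, 0, 0], "rot": [0, 0, 0], "jaw": 0.9},
])

```text
t: 57.6
position: [0.497, -0.3698, 0.2768]
eef_rot: [-180.0, 0.0, 27.6]
wrist_force: [-0.9, -1.0, -0.4]
width: 0.177
grasp_force: 30.0
```

Call:
apply_moves([
  {"offset": [0, 0, 0], "rot": [0, 0, 0.2], "jaw": 0.9},
  {"offset": [0, 0, 0], "rot": [0, 0, 0.3], "jaw": 0.9},
  {"offset": [0, 0, 0], "rot": [0, 0, 0.35], "jaw": 0.9},
  {"offset": [0, 0, 0], "rot": [0, 0, 0.35], "jaw": 0.9},
  {"offset": [0, 0, 0], "rot": [0, 0, 0.35], "jaw": 0.9},
  {"offset": [0, 0, 0], "rot": [0, 0, 0.35], "jaw": 0.9},
  {"offset": [0, 0, 0], "rot": [0, 0, 0.3], "jaw": 0.9},
  {"offset": [0, 0, 0], "rot": [0, 0, 0.16], "jaw": 0.9},
])

```text
t: 58.6
position: [0.4971, -0.3693, 0.2768]
eef_rot: [-180.0, 0.1, -40.2]
wrist_force: [1.8, 5.7, 2.1]
width: 0.178
grasp_force: 30.0
```

Call:
apply_moves([
  {"offset": [0, 0, 0], "rot": [0, 0, 0], "jaw": 0.9},
  {"offset": [0, 0, 0], "rot": [0, 0, 0], "jaw": 0.9},
  {"offset": [0, 0, 0], "rot": [0, 0, 0], "jaw": 0.9},
  {"offset": [0, 0, 0], "rot": [0, 0, 0], "jaw": 0.9},
])

```text
t: 59.1
position: [0.4971, -0.3693, 0.2768]
eef_rot: [-180.0, 0.1, -40.0]
wrist_force: [0.9, 6.2, 2.5]
width: 0.17
grasp_force: 30.0
```

```bash
python3 - <<'E'
from h import *
top=vision.get_image('top'); sc=vision.get_image('scene')
for m in modules(top,sc,[(.64,-.05),(.639,.0425),(.636,.135)]): print(m and [float(v) for v in m])
a=cv2.resize(top['image'][140:200,240:370],(520,240),interpolation=cv2.INTER_CUBIC)
b=cv2.resize(sc['image'][200:290,80:220],(520,334),interpolation=cv2.INTER_CUBIC)
cv2.imwrite('pics/c8.png',np.vstack([a,b])[:,:,::-1])
E
```

```text
[0.6432, -0.0477, -90.0, 0.137, 1.0, 0.93]
[0.6396, 0.0439, -88.9, 0.245, 2.0, 0.87]
[0.6362, 0.1364, -88.3, 0.18, 2.0, 0.93]
```

View pics/c8.png

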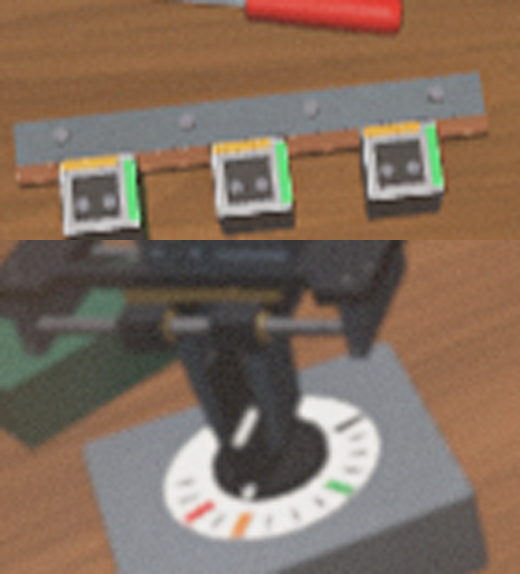

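```bash
python3 - <<'E'
from h import *
sc=vision.get_image('scene')
for nm,u,v,z in(('ptr',249,491,.068),('ptr',249,491,.07),('ptr',249,491,.073),('orange',241,523,.061),('red',201,511,.061)):
  w=unproj((80+u/3.714,200+(v-240)/3.714),z,sc)[0]; print(nm,z,round(np.degrees(np.arctan2(w[1]+.3695,w[0]-.498)),1),round(np.hypot(w[0]-.498,w[1]+.3695),4))
E
```

```text
ptr 0.068 -42.2 0.0274
ptr 0.07 -39.7 0.0294
ptr 0.073 -36.6 0.0325
orange 0.061 -41.7 0.0433
red 0.061 -75.3 0.043
```

Call:
apply_moves([
  {"offset": [0, 0, 0], "rot": [0, 0, -0.25], "jaw": 0.9},
  {"offset": [0, 0, 0], "rot": [0, 0, -0.35], "jaw": 0.9},
  {"offset": [0, 0, 0], "rot": [0, 0, -0.35], "jaw": 0.9},
  {"offset": [0, 0, 0], "rot": [0, 0, -0.35], "jaw": 0.9},
  {"offset": [0, 0, 0], "rot": [0, 0, -0.35], "jaw": 0.9},
  {"offset": [0, 0, 0], "rot": [0, 0, -0.35], "jaw": 0.9},
  {"offset": [0, 0, 0], "rot": [0, 0, -0.35], "jaw": 0.9},
  {"offset": [0, 0, 0], "rot": [0, 0, -0.35], "jaw": 0.9},
])

```text
t: 60.35
position: [0.4971, -0.3698, 0.2768]
eef_rot: [180.0, -0.0, 37.7]
wrist_force: [0.6, -1.5, -2.0]
width: 0.169
grasp_force: 30.0
```

Call:
apply_moves([
  {"offset": [0, 0, 0], "rot": [0, 0, -0.35], "jaw": 0.9},
  {"offset": [0, 0, 0], "rot": [0, 0, -0.35], "jaw": 0.9},
  {"offset": [0, 0, 0], "rot": [0, 0, -0.35], "jaw": 0.9},
  {"offset": [0, 0, 0], "rot": [0, 0, -0.35], "jaw": 0.9},
  {"offset": [0, 0, 0], "rot": [0, 0, -0.35], "jaw": 0.9},
  {"offset": [0, 0, 0], "rot": [0, 0, -0.22], "jaw": 0.9},
  {"offset": [0, 0, 0], "rot": [0, 0, 0], "jaw": 0.9},
  {"offset": [0, 0, 0], "rot": [0, 0, 0], "jaw": 0.9},
])

```text
t: 61.35
position: [0.4973, -0.3699, 0.2768]
eef_rot: [179.9, 0.0, 93.7]
wrist_force: [4.4, -1.9, -6.0]
width: 0.171
grasp_force: 30.0
```

Call:
apply_moves([
  {"offset": [0, 0, 0], "rot": [0, 0, -0.06], "jaw": 0.9},
  {"offset": [0, 0, 0], "rot": [0, 0, 0], "jaw": 0.9},
])

```text
t: 61.6
position: [0.4974, -0.3699, 0.2768]
eef_rot: [179.9, 0.1, 95.5]
wrist_force: [4.7, -1.6, -5.0]
width: 0.174
grasp_force: 30.0
```

```bash
python3 - <<'E'
from bench import arm
s=arm.get_state(); print(s['eef_rot'],s['wrist_torque'],s['wrist_force'])
E
```

```text
[1.79931092e+02 5.27156983e-02 9.54506752e+01] [-0.45260959 -0.96950336  0.05545637] [ 4.68524631 -1.61552824 -5.04988085]
```

Call:
apply_moves([
  {"offset": [0, 0, 0], "rot": [0, 0, -0.06], "jaw": 0.9},
  {"offset": [0, 0, 0], "rot": [0, 0, 0], "jaw": 0.9},
])

```text
t: 61.85
position: [0.4973, -0.37, 0.2768]
eef_rot: [179.9, 0.0, 97.1]
wrist_force: [4.8, -2.5, -4.2]
width: 0.172
grasp_force: 30.2
```

```bash
python3 - <<'E'
from bench import arm
s=arm.get_state(); print(s['eef_rot'],s['wrist_torque'],s['wrist_force'])
E
```

```text
[1.79921797e+02 3.36908904e-02 9.70818005e+01] [-0.4998811  -0.85868861 -0.85320002] [ 4.79947984 -2.47723148 -4.24394724]
```

Call:
apply_moves([
  {"offset": [0, 0, 0], "rot": [0, 0, 0.03], "jaw": 0.9},
  {"offset": [0, 0, 0], "rot": [0, 0, 0], "jaw": -0.2},
  {"offset": [0, 0, 0], "rot": [0, 0, 0], "jaw": -0.2},
  {"offset": [0, 0, 0], "rot": [0, 0, 0], "jaw": -0.2},
  {"offset": [0, 0, 0], "rot": [0, 0, 0], "jaw": -0.2},
  {"offset": [0, 0, -0.5], "rot": [0, 0, 0], "jaw": -1},
  {"offset": [0, 0, -0.3], "rot": [0, 0, 0], "jaw": -1},
  {"offset": [0, 0, 0], "rot": [0, 0, 0], "jaw": -1},
])

```text
t: 62.85
position: [0.4974, -0.3701, 0.3426]
eef_rot: [179.9, 0.1, 96.4]
wrist_force: [0.3, -0.7, -0.0]
width: 0.897
grasp_force: 0.0
```

```bash
python3 - <<'E'
from pl import plan
plan([(.60,-.15,.15,45,-1),(.642,-.049,.12,1.8,-1,2),(.642,-.049,.036,1.8,-1,1)])
E
```

```text
t 62.85 at [ 0.4974 -0.3701  0.3426] [1.7987e+02 1.3000e-01 9.6360e+01] q6 -45.2 rows 16
[{"offset":[0.43,0.26,0.04],"rot":[0,0,0.3],"jaw":-1},{"offset":[0.47,0.2,0.04],"rot":[0,0,0.3],"jaw":-1},{"offset":[0.49,0.12,0.04],"rot":[0,0,0.3],"jaw":-1},{"offset":[0.5,0.05,0.05],"rot":[0,0,0.3],"jaw":-1},{"offset":[0.51,-0.03,0.04],"rot":[0,0,0.3],"jaw":-1},{"offset":[0.495,-0.097,0.048],"rot":[0,0,0.293],"jaw":-1},{"offset":[0.25,-0.1,0.07],"rot":[0,0,0.3],"jaw":-1},{"offset":[0.23,-0.14,0.08],"rot":[0,0,0.3],"jaw":-1}]
[{"offset":[0.21,-0.18,0.07],"rot":[0,0,0.3],"jaw":-1},{"offset":[0.19,-0.2,0.08],"rot":[0,0,0.3],"jaw":-1},{"offset":[0.147,-0.234,0.075],"rot":[0,0,0.308],"jaw":-1},{"offset":[0,0,0],"rot":[0,0,0],"jaw":-1},{"offset":[0,0,0],"rot":[0,0,0],"jaw":-1},{"offset":[0.0,0.0,0.52],"rot":[0,0,0.0],"jaw":-1},{"offset":[0.0,0.0,0.53],"rot":[0,0,0.0],"jaw":-1},{"offset":[0,0,0],"rot":[0,0,0],"jaw":-1}]
```

Call:
apply_moves([
  {"offset": [0.43, 0.26, 0.04], "rot": [0, 0, 0.3], "jaw": -1},
  {"offset": [0.47, 0.2, 0.04], "rot": [0, 0, 0.3], "jaw": -1},
  {"offset": [0.49, 0.12, 0.04], "rot": [0, 0, 0.3], "jaw": -1},
  {"offset": [0.5, 0.05, 0.05], "rot": [0, 0, 0.3], "jaw": -1},
  {"offset": [0.51, -0.03, 0.04], "rot": [0, 0, 0.3], "jaw": -1},
  {"offset": [0.495, -0.097, 0.048], "rot": [0, 0, 0.293], "jaw": -1},
  {"offset": [0.25, -0.1, 0.07], "rot": [0, 0, 0.3], "jaw": -1},
  {"offset": [0.23, -0.14, 0.08], "rot": [0, 0, 0.3], "jaw": -1},
])

```text
t: 63.85
position: [0.6163, -0.1089, 0.3068]
eef_rot: [-180.0, 0.1, 27.6]
wrist_force: [0.7, 0.2, -0.8]
width: 1.003
grasp_force: 0.0
```

Call:
apply_moves([
  {"offset": [0.21, -0.18, 0.07], "rot": [0, 0, 0.3], "jaw": -1},
  {"offset": [0.19, -0.2, 0.08], "rot": [0, 0, 0.3], "jaw": -1},
  {"offset": [0.147, -0.234, 0.075], "rot": [0, 0, 0.308], "jaw": -1},
  {"offset": [0, 0, 0], "rot": [0, 0, 0], "jaw": -1},
  {"offset": [0, 0, 0], "rot": [0, 0, 0], "jaw": -1},
  {"offset": [0, 0, 0], "rot": [0, 0, 0], "jaw": -1},
])

```text
t: 64.6
position: [0.6414, -0.0494, 0.2901]
eef_rot: [180.0, 0.0, 1.9]
wrist_force: [0.1, 0.4, 0.5]
width: 0.999
grasp_force: 0.0
```

```bash
python3 - <<'E'
from h import *
top=vision.get_image('top'); sc=vision.get_image('scene')
for m in modules(top,sc,[(.64,-.05),(.639,.0425),(.636,.135)]): print(m and [float(v) for v in m])
from pl import plan
plan([(.642,-.049,.036,1.8,-1)])
E
```

```text
[0.6414, -0.046, 19.2, 0.203, 1.0, 0.0]
[0.6367, 0.045, 20.4, 0.176, 1.0, 0.0]
[0.6367, 0.1356, -86.2, 0.193, 2.0, 0.93]
t 64.8 at [ 0.6416 -0.0491  0.2903] [ 1.8e+02 -1.0e-02  1.8e+00] q6 81.8 rows 2
[{"offset":[0.0,0.0,0.51],"rot":[0,0,0.0],"jaw":-1},{"offset":[0.006,-0.001,0.519],"rot":[0,0,0.0],"jaw":-1}]
```

Nothing has moved. I grip and lift.

Call:
apply_moves([
  {"offset": [0, 0, 0.51], "rot": [0, 0, 0], "jaw": -1},
  {"offset": [0, 0, 0.52], "rot": [0, 0, 0], "jaw": -1},
  {"offset": [0, 0, 0], "rot": [0, 0, 0], "jaw": -1},
  {"offset": [0, 0, 0], "rot": [0, 0, 0], "jaw": 0.6},
  {"offset": [0, 0, 0], "rot": [0, 0, 0], "jaw": 0.6},
  {"offset": [0, 0, 0], "rot": [0, 0, 0], "jaw": 0.6},
  {"offset": [0, 0, 0], "rot": [0, 0, 0], "jaw": 0.6},
  {"offset": [0, 0, 0], "rot": [0, 0, 0], "jaw": 0.6},
])

```text
t: 65.8
position: [0.6417, -0.0487, 0.2081]
eef_rot: [180.0, -0.0, 1.8]
wrist_force: [-2.3, 0.2, 5.5]
width: 0.504
grasp_force: 30.0
```

Call:
apply_moves([
  {"offset": [-0.1, 0, 0], "rot": [0, 0, 0], "jaw": 0.6},
  {"offset": [0, 0, -0.5], "rot": [0, 0, 0], "jaw": 0.6},
  {"offset": [0, 0, -0.5], "rot": [0, 0, 0], "jaw": 0.6},
  {"offset": [0, 0, 0], "rot": [0, 0, 0], "jaw": 0.6},
])

```text
t: 66.3
position: [0.634, -0.049, 0.2905]
eef_rot: [180.0, -0.2, 1.8]
wrist_force: [0.2, 0.3, -1.1]
width: 0.503
grasp_force: 30.0
```

```bash
python3 - <<'E'
from pl import plan
plan([(.555,.383,.118,39,.6,2),(.555,.383,.043,39,.6,1)])
E
```

```text
t 66.3 at [ 0.634  -0.049   0.2905] [179.96  -0.24   1.79] q6 81.7 rows 13
[{"offset":[-0.1,-0.68,0.0],"rot":[0,0,-0.16],"jaw":0.6},{"offset":[-0.05,-0.68,0.0],"rot":[0,0,-0.16],"jaw":0.6},{"offset":[0.01,-0.69,0.0],"rot":[0,0,-0.16],"jaw":0.6},{"offset":[0.06,-0.68,0.0],"rot":[0,0,-0.16],"jaw":0.6},{"offset":[0.12,-0.68,0.0],"rot":[0,0,-0.16],"jaw":0.6},{"offset":[0.17,-0.66,0.0],"rot":[0,0,-0.17],"jaw":0.6},{"offset":[0.22,-0.65,0.0],"rot":[0,0,-0.16],"jaw":0.6},{"offset":[0.279,-0.631,0.006],"rot":[0,0,-0.169],"jaw":0.6}]
[{"offset":[0,0,0],"rot":[0,0,0],"jaw":0.6},{"offset":[0,0,0],"rot":[0,0,0],"jaw":0.6},{"offset":[0.0,0.0,0.47],"rot":[0,0,0.0],"jaw":0.6},{"offset":[0.0,0.0,0.468],"rot":[0,0,0.0],"jaw":0.6},{"offset":[0,0,0],"rot":[0,0,0],"jaw":0.6}]
```

Call:
apply_moves([
  {"offset": [-0.1, -0.68, 0], "rot": [0, 0, -0.16], "jaw": 0.6},
  {"offset": [-0.05, -0.68, 0], "rot": [0, 0, -0.16], "jaw": 0.6},
  {"offset": [0.01, -0.69, 0], "rot": [0, 0, -0.16], "jaw": 0.6},
  {"offset": [0.06, -0.68, 0], "rot": [0, 0, -0.16], "jaw": 0.6},
  {"offset": [0.12, -0.68, 0], "rot": [0, 0, -0.16], "jaw": 0.6},
  {"offset": [0.17, -0.66, 0], "rot": [0, 0, -0.17], "jaw": 0.6},
  {"offset": [0.22, -0.65, 0], "rot": [0, 0, -0.16], "jaw": 0.6},
  {"offset": [0.279, -0.631, 0.006], "rot": [0, 0, -0.169], "jaw": 0.6},
])

```text
t: 67.3
position: [0.5534, 0.3844, 0.2859]
eef_rot: [-180.0, 0.1, 39.2]
wrist_force: [0.5, -0.2, -2.1]
width: 0.506
grasp_force: 30.0
```

Call:
apply_moves([
  {"offset": [0, 0, 0], "rot": [0, 0, 0], "jaw": 0.6},
  {"offset": [0, 0, 0], "rot": [0, 0, 0], "jaw": 0.6},
  {"offset": [0, 0, 0.47], "rot": [0, 0, 0], "jaw": 0.6},
  {"offset": [0, 0, 0.3], "rot": [0, 0, 0], "jaw": 0.6},
  {"offset": [0, 0, 0.17], "rot": [0, 0, 0], "jaw": 0.6},
  {"offset": [0, 0, 0], "rot": [0, 0, 0], "jaw": 0.6},
])

```text
t: 68.05
position: [0.5549, 0.3826, 0.2114]
eef_rot: [-180.0, 0.0, 39.0]
wrist_force: [0.4, 0.3, -0.7]
width: 0.505
grasp_force: 30.0
```

Call:
apply_moves([
  {"offset": [0, 0, 0.02], "rot": [0, 0, 0], "jaw": 0.6},
  {"offset": [0, 0, 0], "rot": [0, 0, 0], "jaw": 0.6},
])

```text
t: 68.3
position: [0.5547, 0.383, 0.2107]
eef_rot: [180.0, -0.0, 39.0]
wrist_force: [0.1, 1.0, -0.5]
width: 0.504
grasp_force: 30.0
```

Release, lift, then the next module at (.639,.0425).

Call:
apply_moves([
  {"offset": [0, 0, 0], "rot": [0, 0, 0], "jaw": -1},
  {"offset": [0, 0, 0], "rot": [0, 0, 0], "jaw": -1},
  {"offset": [0, 0, 0], "rot": [0, 0, 0], "jaw": -1},
  {"offset": [0, 0, 0], "rot": [0, 0, 0], "jaw": -1},
  {"offset": [0, 0, -0.5], "rot": [0, 0, 0], "jaw": -1},
  {"offset": [0, 0, -0.5], "rot": [0, 0, 0], "jaw": -1},
  {"offset": [0, 0, 0], "rot": [0, 0, 0], "jaw": -1},
  {"offset": [0, 0, 0], "rot": [0, 0, 0], "jaw": -1},
])

```text
t: 69.3
position: [0.5543, 0.3829, 0.2901]
eef_rot: [-180.0, 0.0, 39.0]
wrist_force: [-0.5, 0.2, -0.4]
width: 1.002
grasp_force: 0.0
```

```bash
python3 - <<'E'
from h import *
top=vision.get_image('top'); sc=vision.get_image('scene')
for m in modules(top,sc,[(.639,.0425),(.636,.135),(.555,.383)]): print(m and [float(v) for v in m])
from pl import plan
plan([(.639,.0425,.12,1.8,-1,2)])
E
```

```text
[0.6385, 0.0442, -86.9, 0.235, 2.0, 0.93]
[0.637, 0.1355, -86.2, 0.239, 2.0, 0.93]
[0.5544, 0.386, -51.0, 0.197, 2.0, 1.67]
t 69.5 at [0.5543 0.3829 0.2893] [-1.7999e+02  1.0000e-01  3.9010e+01] q6 83.6 rows 9
[{"offset":[-0.27,0.57,0.0],"rot":[0,0,0.19],"jaw":-1},{"offset":[-0.21,0.59,-0.01],"rot":[0,0,0.18],"jaw":-1},{"offset":[-0.16,0.61,0.0],"rot":[0,0,0.19],"jaw":-1},{"offset":[-0.1,0.62,-0.01],"rot":[0,0,0.18],"jaw":-1},{"offset":[-0.04,0.62,0.0],"rot":[0,0,0.19],"jaw":-1},{"offset":[0.02,0.62,-0.01],"rot":[0,0,0.18],"jaw":-1},{"offset":[0.078,0.623,-0.003],"rot":[0,0,0.189],"jaw":-1},{"offset":[0,0,0],"rot":[0,0,0],"jaw":-1}]
[{"offset":[0,0,0],"rot":[0,0,0],"jaw":-1}]
```

Call:
apply_moves([
  {"offset": [-0.27, 0.57, 0], "rot": [0, 0, 0.19], "jaw": -1},
  {"offset": [-0.21, 0.59, -0.01], "rot": [0, 0, 0.18], "jaw": -1},
  {"offset": [-0.16, 0.61, 0], "rot": [0, 0, 0.19], "jaw": -1},
  {"offset": [-0.1, 0.62, -0.01], "rot": [0, 0, 0.18], "jaw": -1},
  {"offset": [-0.04, 0.62, 0], "rot": [0, 0, 0.19], "jaw": -1},
  {"offset": [0.02, 0.62, -0.01], "rot": [0, 0, 0.18], "jaw": -1},
  {"offset": [0.078, 0.623, 0], "rot": [0, 0, 0.189], "jaw": -1},
  {"offset": [0, 0, 0], "rot": [0, 0, 0], "jaw": -1},
])

```text
t: 70.5
position: [0.6398, 0.0399, 0.2923]
eef_rot: [180.0, 0.0, 1.5]
wrist_force: [0.3, 0.6, -0.0]
width: 1.001
grasp_force: 0.0
```

Call:
apply_moves([
  {"offset": [0, 0, 0], "rot": [0, 0, 0], "jaw": -1},
  {"offset": [0, 0, 0.52], "rot": [0, 0, 0], "jaw": -1},
  {"offset": [0, 0, 0.52], "rot": [0, 0, 0], "jaw": -1},
  {"offset": [0, 0, 0], "rot": [0, 0, 0], "jaw": -1},
  {"offset": [0, 0, 0], "rot": [0, 0, 0], "jaw": 0.6},
  {"offset": [0, 0, 0], "rot": [0, 0, 0], "jaw": 0.6},
  {"offset": [0, 0, 0], "rot": [0, 0, 0], "jaw": 0.6},
  {"offset": [0, 0, 0], "rot": [0, 0, 0], "jaw": 0.6},
])

```text
t: 71.5
position: [0.6394, 0.0426, 0.2103]
eef_rot: [180.0, -0.0, 1.8]
wrist_force: [0.3, -0.6, -0.4]
width: 0.596
grasp_force: 0.0
```

Call:
apply_moves([
  {"offset": [0, 0, 0], "rot": [0, 0, 0], "jaw": 0.6},
  {"offset": [-0.1, 0, 0], "rot": [0, 0, 0], "jaw": 0.6},
  {"offset": [0, 0, -0.5], "rot": [0, 0, 0], "jaw": 0.6},
  {"offset": [0, 0, -0.5], "rot": [0, 0, 0], "jaw": 0.6},
  {"offset": [0, 0, 0], "rot": [0, 0, 0], "jaw": 0.6},
])

```text
t: 72.12
position: [0.6317, 0.0424, 0.2923]
eef_rot: [-180.0, -0.2, 1.8]
wrist_force: [0.7, -0.0, -1.3]
width: 0.503
grasp_force: 30.0
```

```bash
python3 - <<'E'
from pl import plan
plan([(.499,.337,.118,39,.6,2)])
E
```

```text
t 72.12 at [0.6317 0.0424 0.2923] [-180.     -0.24    1.8 ] q6 89.9 rows 8
[{"offset":[-0.26,-0.62,0.0],"rot":[0,0,-0.22],"jaw":0.6},{"offset":[-0.19,-0.65,0.01],"rot":[0,0,-0.22],"jaw":0.6},{"offset":[-0.11,-0.66,0.0],"rot":[0,0,-0.21],"jaw":0.6},{"offset":[-0.04,-0.67,0.01],"rot":[0,0,-0.22],"jaw":0.6},{"offset":[0.03,-0.67,0.0],"rot":[0,0,-0.21],"jaw":0.6},{"offset":[0.095,-0.671,0.009],"rot":[0,0,-0.219],"jaw":0.6},{"offset":[0,0,0],"rot":[0,0,0],"jaw":0.6},{"offset":[0,0,0],"rot":[0,0,0],"jaw":0.6}]
```

Call:
apply_moves([
  {"offset": [-0.26, -0.62, 0], "rot": [0, 0, -0.22], "jaw": 0.6},
  {"offset": [-0.19, -0.65, 0.01], "rot": [0, 0, -0.22], "jaw": 0.6},
  {"offset": [-0.11, -0.66, 0], "rot": [0, 0, -0.21], "jaw": 0.6},
  {"offset": [-0.04, -0.67, 0.01], "rot": [0, 0, -0.22], "jaw": 0.6},
  {"offset": [0.03, -0.67, 0], "rot": [0, 0, -0.21], "jaw": 0.6},
  {"offset": [0.095, -0.671, 0.009], "rot": [0, 0, -0.219], "jaw": 0.6},
  {"offset": [0, 0, 0], "rot": [0, 0, 0], "jaw": 0.6},
  {"offset": [0, 0, 0], "rot": [0, 0, 0], "jaw": 0.6},
])

```text
t: 73.12
position: [0.4982, 0.3365, 0.2864]
eef_rot: [-180.0, 0.1, 39.0]
wrist_force: [-0.0, -0.3, -1.2]
width: 0.5
grasp_force: 30.0
```

Call:
apply_moves([
  {"offset": [0, 0, 0.47], "rot": [0, 0, 0], "jaw": 0.6},
  {"offset": [0, 0, 0.3], "rot": [0, 0, 0], "jaw": 0.6},
  {"offset": [0, 0, 0.14], "rot": [0, 0, 0], "jaw": 0.6},
  {"offset": [0, 0, 0], "rot": [0, 0, 0], "jaw": 0.6},
  {"offset": [0, 0, 0], "rot": [0, 0, 0], "jaw": 0.6},
])

```text
t: 73.75
position: [0.499, 0.3365, 0.2149]
eef_rot: [180.0, -0.0, 38.9]
wrist_force: [-0.3, 0.2, -1.4]
width: 0.503
grasp_force: 30.0
```

Call:
apply_moves([
  {"offset": [0, 0, 0.02], "rot": [0, 0, 0], "jaw": 0.6},
  {"offset": [0, 0, 0], "rot": [0, 0, 0], "jaw": -1},
  {"offset": [0, 0, 0], "rot": [0, 0, 0], "jaw": -1},
  {"offset": [0, 0, 0], "rot": [0, 0, 0], "jaw": -1},
  {"offset": [0, 0, 0], "rot": [0, 0, 0], "jaw": -1},
  {"offset": [0, 0, -0.5], "rot": [0, 0, 0], "jaw": -1},
  {"offset": [0, 0, -0.45], "rot": [0, 0, 0], "jaw": -1},
  {"offset": [0, 0, 0], "rot": [0, 0, 0], "jaw": -1},
])

```text
t: 74.75
position: [0.4994, 0.3375, 0.2916]
eef_rot: [180.0, -0.3, 39.0]
wrist_force: [-0.1, 0.2, -0.5]
width: 1.006
grasp_force: 0.0
```

```bash
python3 - <<'E'
from h import *
top=vision.get_image('top'); sc=vision.get_image('scene')
for m in modules(top,sc,[(.636,.135),(.555,.383)]): print(m and [float(v) for v in m])
from pl import plan
plan([(.6365,.1347,.12,1.8,-1,2)])
E
```

```text
[0.6367, 0.1367, -86.5, 0.203, 2.0, 0.93]
[0.5525, 0.3878, -45.2, 1.429, 2.0, 0.67]
t 74.95 at [0.4983 0.3367 0.2879] [-1.7999e+02  9.0000e-02  3.9010e+01] q6 82.8 rows 7
[{"offset":[-0.05,0.61,-0.01],"rot":[0,0,0.26],"jaw":-1},{"offset":[0.03,0.61,-0.01],"rot":[0,0,0.26],"jaw":-1},{"offset":[0.11,0.6,-0.01],"rot":[0,0,0.26],"jaw":-1},{"offset":[0.19,0.58,-0.01],"rot":[0,0,0.26],"jaw":-1},{"offset":[0.258,0.561,-0.011],"rot":[0,0,0.259],"jaw":-1},{"offset":[0,0,0],"rot":[0,0,0],"jaw":-1},{"offset":[0,0,0],"rot":[0,0,0],"jaw":-1}]
```

Call:
apply_moves([
  {"offset": [-0.05, 0.61, -0.01], "rot": [0, 0, 0.26], "jaw": -1},
  {"offset": [0.03, 0.61, -0.01], "rot": [0, 0, 0.26], "jaw": -1},
  {"offset": [0.11, 0.6, -0.01], "rot": [0, 0, 0.26], "jaw": -1},
  {"offset": [0.19, 0.58, -0.01], "rot": [0, 0, 0.26], "jaw": -1},
  {"offset": [0.258, 0.561, -0.011], "rot": [0, 0, 0.259], "jaw": -1},
  {"offset": [0, 0, 0], "rot": [0, 0, 0], "jaw": -1},
  {"offset": [0, 0, 0], "rot": [0, 0, 0], "jaw": -1},
  {"offset": [0, 0, 0.52], "rot": [0, 0, 0], "jaw": -1},
])

```text
t: 75.95
position: [0.6375, 0.136, 0.253]
eef_rot: [-180.0, -0.2, 1.9]
wrist_force: [0.8, 0.3, -0.2]
width: 1.0
grasp_force: 0.0
```

Call:
apply_moves([
  {"offset": [0, 0, 0.52], "rot": [0, 0, 0], "jaw": -1},
  {"offset": [0, 0, 0], "rot": [0, 0, 0], "jaw": -1},
  {"offset": [0, 0, 0], "rot": [0, 0, 0], "jaw": 0.6},
  {"offset": [0, 0, 0], "rot": [0, 0, 0], "jaw": 0.6},
  {"offset": [0, 0, 0], "rot": [0, 0, 0], "jaw": 0.6},
  {"offset": [0, 0, 0], "rot": [0, 0, 0], "jaw": 0.6},
  {"offset": [0, 0, 0], "rot": [0, 0, 0], "jaw": 0.6},
])

```text
t: 76.82
position: [0.637, 0.1348, 0.2102]
eef_rot: [-180.0, -0.0, 1.8]
wrist_force: [-2.6, 0.2, 5.5]
width: 0.503
grasp_force: 30.0
```

Call:
apply_moves([
  {"offset": [-0.1, 0, 0], "rot": [0, 0, 0], "jaw": 0.6},
  {"offset": [0, 0, -0.5], "rot": [0, 0, 0], "jaw": 0.6},
  {"offset": [0, 0, -0.5], "rot": [0, 0, 0], "jaw": 0.6},
  {"offset": [0, 0, 0], "rot": [0, 0, 0], "jaw": 0.6},
])

```text
t: 77.32
position: [0.6293, 0.1348, 0.2925]
eef_rot: [-180.0, -0.2, 1.8]
wrist_force: [0.1, 1.0, -1.5]
width: 0.503
grasp_force: 30.0
```

```bash
python3 - <<'E'
from pl import plan
plan([(.444,.293,.118,39,.6,2)])
E
```

```text
t 77.33 at [0.6293 0.1348 0.2925] [-179.96   -0.23    1.8 ] q6 98.2 rows 7
[{"offset":[-0.45,-0.41,0.01],"rot":[0,0,-0.26],"jaw":0.6},{"offset":[-0.39,-0.46,0.01],"rot":[0,0,-0.26],"jaw":0.6},{"offset":[-0.33,-0.51,0.0],"rot":[0,0,-0.26],"jaw":0.6},{"offset":[-0.26,-0.55,0.01],"rot":[0,0,-0.26],"jaw":0.6},{"offset":[-0.19,-0.588,0.002],"rot":[0,0,-0.259],"jaw":0.6},{"offset":[0,0,0],"rot":[0,0,0],"jaw":0.6},{"offset":[0,0,0],"rot":[0,0,0],"jaw":0.6}]
```

Call:
apply_moves([
  {"offset": [-0.45, -0.41, 0.01], "rot": [0, 0, -0.26], "jaw": 0.6},
  {"offset": [-0.39, -0.46, 0.01], "rot": [0, 0, -0.26], "jaw": 0.6},
  {"offset": [-0.33, -0.51, 0], "rot": [0, 0, -0.26], "jaw": 0.6},
  {"offset": [-0.26, -0.55, 0.01], "rot": [0, 0, -0.26], "jaw": 0.6},
  {"offset": [-0.19, -0.588, 0], "rot": [0, 0, -0.259], "jaw": 0.6},
  {"offset": [0, 0, 0], "rot": [0, 0, 0], "jaw": 0.6},
  {"offset": [0, 0, 0], "rot": [0, 0, 0], "jaw": 0.6},
  {"offset": [0, 0, 0], "rot": [0, 0, 0], "jaw": 0.6},
])

```text
t: 78.32
position: [0.4441, 0.2923, 0.2871]
eef_rot: [180.0, 0.0, 38.9]
wrist_force: [1.0, 0.3, -1.7]
width: 0.502
grasp_force: 30.0
```

Call:
apply_moves([
  {"offset": [0, 0, 0.47], "rot": [0, 0, 0], "jaw": 0.6},
  {"offset": [0, 0, 0.3], "rot": [0, 0, 0], "jaw": 0.6},
  {"offset": [0, 0, 0.14], "rot": [0, 0, 0], "jaw": 0.6},
  {"offset": [0, 0, 0], "rot": [0, 0, 0], "jaw": 0.6},
  {"offset": [0, 0, 0], "rot": [0, 0, 0], "jaw": 0.6},
])

```text
t: 78.95
position: [0.444, 0.2928, 0.2151]
eef_rot: [180.0, -0.0, 39.0]
wrist_force: [-0.0, -0.8, -1.1]
width: 0.503
grasp_force: 30.0
```

Call:
apply_moves([
  {"offset": [0, 0, 0.02], "rot": [0, 0, 0], "jaw": 0.6},
  {"offset": [0, 0, 0], "rot": [0, 0, 0], "jaw": -1},
  {"offset": [0, 0, 0], "rot": [0, 0, 0], "jaw": -1},
  {"offset": [0, 0, 0], "rot": [0, 0, 0], "jaw": -1},
  {"offset": [0, 0, 0], "rot": [0, 0, 0], "jaw": -1},
  {"offset": [0, 0, -0.5], "rot": [0, 0, 0], "jaw": -1},
  {"offset": [0, 0, -0.6], "rot": [0, 0, 0], "jaw": -1},
  {"offset": [0, 0, -0.6], "rot": [0, 0, 0], "jaw": -1},
])

```text
t: 79.95
position: [0.4434, 0.2928, 0.3504]
eef_rot: [-180.0, 0.0, 39.0]
wrist_force: [0.3, 0.1, -1.0]
width: 0.998
grasp_force: 0.0
```

Call:
apply_moves([
  {"offset": [0, 0.6, 0], "rot": [0, 0, 0], "jaw": -1},
  {"offset": [0, 0.6, 0], "rot": [0, 0, 0], "jaw": -1},
  {"offset": [0, 0.6, 0], "rot": [0, 0, 0], "jaw": -1},
  {"offset": [0, 0.6, 0], "rot": [0, 0, 0], "jaw": -1},
  {"offset": [0, 0, 0], "rot": [0, 0, 0], "jaw": -1},
  {"offset": [0, 0, 0], "rot": [0, 0, 0], "jaw": -1},
  {"offset": [0, 0, 0], "rot": [0, 0, 0], "jaw": -1},
])

```text
t: 80.82
position: [0.5639, 0.1444, 0.349]
eef_rot: [-180.0, 0.0, 39.1]
wrist_force: [-0.4, -0.7, 0.2]
width: 1.002
grasp_force: 0.0
```

```bash
python3 - <<'E'
from h import *
top=vision.get_image('top'); sc=vision.get_image('scene')
for m in modules(top,sc,[(.444,.293),(.499,.337),(.555,.383)]): print(m and [float(v) for v in m])
a=cv2.resize(top['image'][195:315,130:260],(420,388),interpolation=cv2.INTER_CUBIC)
b=cv2.resize(sc['image'][210:290,90:210],(375,250),interpolation=cv2.INTER_CUBIC)
c=cv2.resize(sc['image'][130:190,330:450],(375,188),interpolation=cv2.INTER_CUBIC)
im=np.zeros((440,800,3),np.uint8); im[:388,:420]=a; im[:250,425:]=b; im[250:438,425:]=c
cv2.imwrite('pics/c9.png',im[:,:,::-1])
E
```

```text
[0.4414, 0.2999, 39.9, 0.451, 1.0, 0.0]
[0.4943, 0.3448, 38.5, 0.112, 1.0, 0.0]
[0.5583, 0.3902, -28.5, 2.702, 2.0, 0.27]
```

View pics/c9.png

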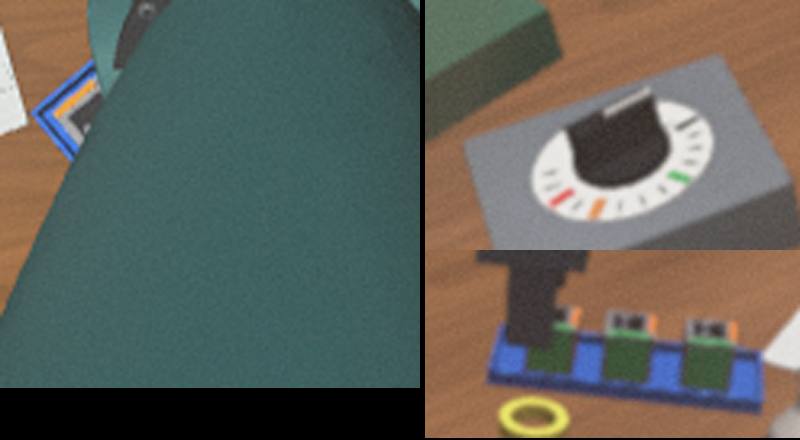

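The three modules stand upright in the tray (bottom right, about (550,340), (630,345) and (708,350)), and the dial pointer is at the black zero mark. I'm handing the job in.

```bash
python3 -c "
from bench import order
print(order.hand_in())"
```

```text
the job is handed in; nothing more can be done
None
```

I ran the green and orange tests on all three modules, turned the dial back to its zero stop and stood the modules upright in the tray. The job is handed in, but the hand-in returned no verdict.

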